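Make up the injection tray and the observation tray

ROBOT

A 6-joint arm with a two-finger parallel gripper is mounted at the origin on a cart in front of the work surface, level with it; the furniture and walls round the work are solid. World frame = base frame: x ahead of the robot, y to its left, z up, the work surface at z = 0. Lengths are in m, angles in rad, forces in N, time in s.
With the tool pointing down it reaches from about 0.225 to 0.875 m from the base axis. Payload 3.4 kg.
Tool frame: the origin (TCP) lies on the centre line of the jaws, within the pads' length; the fingertips stand 22 mm ahead of it and the grasp point (between the pads) lies 3 mm ahead of it; z points along the fingers, y is the line along which they close (so a half turn about z gives the same grasp; the last joint's range is limited). The gripper opens to 85 mm and grips with 20 to 120 N. Pads are 22 mm wide; open, the fingers measure 114 mm over their backs; the gripper's body (76 mm by 85 mm) begins 54 mm behind the grasp point. The pads swing forward as they close: fully open they stand 13 mm farther back than shut.
Start: joints at [-0.121, 0.276, 1.505, -0, 1.361, -0.121], TCP at [0.575, -0, 0.219] pointing down, gripper open.
Joint ranges: [-2.89, 2.89], [-0.75, 2.08], [0.22, 2.7], [-1.18, 4.32], [0.11, 2.71], [-2.7, 2.7]. Speed limits (rad/s): [2.57, 2.57, 3.14, 3.14, 3.14, 3.14].

INTERFACE

Orientations are given as a unit quaternion [w, x, y, z].
In Python, from rig import manip gives the robot as it stands.
- The arm moves only by the tool hand_motion, called by a JSON object that holds its "api" and its "payload", one argument or row to a line. Schema: {"type":"object","properties":{"plan":{"type":"array","items":{"type":"array","items":{"type":"array","items":{"type":"number"},"minItems":4,"maxItems":4},"minItems":1,"maxItems":5},"minItems":1,"maxItems":1},"finger_gap":{"type":"number"},"grip_force":{"type":"number"},"only":{"type":"string"},"quiet":{"type":"boolean"},"lines":{"type":"string"}},"required":["plan"],"additionalProperties":false}. plan is a list that holds a single list of rows (three levels of brackets), with 1 to 5 rows, each of 4 numbers: dx, dy, dz in m, then a turn about the tool's z in rad; each row shifts and turns the commanded pose from where the row before left it, along the tool's axes as they then stand; what a row does not reach is not made up. A row lasts 1/12 s, in which the tool goes at most 0.0417 m and 0.125 rad, less where a joint would pass 70% of its speed; a pose out of reach is approached as far as the arm can. finger_gap is the finger opening in m, set as the call begins (left out keeps the last). The fingers move at their own pace and stop on an object; grip_force is the grip in N (left out, the last holds). Time passes only in rows, so rows that do not move let the fingers close. The tool returns the time, the measured TCP pose, the force, the opening and the grip force at its end. only (a regular expression) keeps the lines of the reply that match it, lines (a string "A,B") keeps lines A to B, and quiet returns only ok. Input that does not fit is refused with a message, and nothing moves.
- manip.get_state(): the state, without advancing time (a new reading comes with each control period).
- manip.get_image(name): name is "scene" or "side" or "wrist"; returns a dict with "img" (480x640x3 uint8, red, green, blue), "camera_matrix" (3x3 intrinsics, pixels), "T" (4x4, takes a point from camera to world coordinates); the wrist camera has in their place "hand_eye" (4x4, takes a point from camera to tool coordinates, whose origin is the TCP and whose axes are the flange's). Camera axes: x right, y down, z forward; pixel columns grow to the right and rows downward; lengths in m; the calibration is good to about 2 mm. A picture is of the moment at which its call begins: read the wrist's pose just before it. There is no depth.
- manip.sign_off(): hands the job in; it is judged then, once.
The state is a dict: "clock": time; "qpos": joint angles; "qd": joint speeds; "effort": joint torques, N m; "position": TCP position; "ee_rot": TCP orientation; "contact_force": force on the tool from outside, world axes, zero at the start; "moment": the same for the moment, N m; "width": finger opening in m; "gripper_force": force on a finger pad.
Only numpy, scipy, OpenCV 4.12 (cv2) and the standard library are available. Lean on these libraries where they do the work, as an engineer would, in place of code of your own. Each camera call takes 0.05 s, during which the arm holds its last target. There are 200 camera calls.

TASK

Make up the two kits for the vaccination team in their moulded trays. The square injection tray gets the vial standing upright inside its raised collar, the peel-packed needle lying flat in its groove, along it, and the narrow plaster roll lying flat in its round well; the long observation tray gets the thermometer lying flat in its groove, along it, and the wide plaster roll lying flat in its round well. Never tip the vial over, and leave the marker pen and the packing tape where they are.

Things in the scene. Friction and masses are not known exactly. Their poses are not given: they have to be found in the camera images.
- square_tray: Injection tray, white with grey recess floors, fixed, 170 (x) x 190 (y) mm with flange. Origin: centre of underside. Deck 8 mm, recess floors 3 mm above table. Groove along y, 40 x 160, centred x +39, y 0; at mid-length 40 mm of it widens to 74 (finger scoops). Round well dia 68 at x -41, y -46. Vial well, inner dia 40, at x -41, y +50, in a collar 46 mm wide, top 17 mm above table.
- long_tray: Observation tray, white with grey recess floors, fixed, long and narrow: 94 (x) x 272 (y) mm with flange. Origin: centre of underside. Deck 8 mm, recess floors 3 mm above table. In line: groove along y, 40 x 160, centred x 0, y -42 (at mid-length 40 mm of it widens to 74: finger scoops), and round well dia 68 at x 0, y +89. No collar. Groove and well are as big as the other tray's.
- vial: Small glass medicine vial with a purple cap, 23 mm diameter, 49 mm tall, standing upright, 20 to 35 g. Origin at the centre of its base, z up along its axis. Grip it across the middle of its height or above, clear of the collar.
- needle_pack: One sterile peel pack with a green-hubbed needle, 34 x 85 mm, lying flat. Its stiff middle, which the fingers close on, is 20 mm wide (x), 85 mm long (y) and 10 mm high; the thin paper edges beside it give way. 15 g. Origin at the centre of its underside, y along its length.
- narrow_roll: The lower and smaller of the two skin-coloured plaster rolls, 42 mm diameter, 12 mm high, lying flat, 25 to 40 g. Origin at the centre of its underside, z up along its axis. Once in the well it stands 7 mm above the deck: the well is too narrow for fingers beside it, so hold it by its upper half.
- wide_roll: The taller and bigger of the two skin-coloured plaster rolls, 52 mm diameter, 25 mm high, lying flat, 25 to 40 g. Origin at the centre of its underside, z up along its axis. Hold it by its upper half.
- thermometer: White digital thermometer lying flat, 19 mm wide (x), 139 mm long (y), 10 to 12 mm high, about 20 g. Origin at the middle of its length on its underside, y along its length towards the thin probe.
- marker_pen: Bystander, loose: marker pen, white with a blue cap end, 12 x 138 x 14 mm, lying flat near the robot. Origin at the centre of its underside, y along its length. To be left alone.
- packing_tape: Bystander, loose: big roll of brown packing tape, 94 mm diameter, 48 mm high, lying flat. Origin at the centre of its underside. To be left alone.

How it is judged:
At the end, for the whole second after the job is handed in: Vial upright (12 mm), narrow roll (15 mm) and needle pack (0.3 rad, 42 mm along) in the square tray, thermometer (0.2 rad, 15 mm) and wide roll (12 mm) in the long tray, each flat on its recess floor (underside under 6 mm high, tilt under 0.08 rad), released and at rest (x of vial in the frame of square_tray between -0.053 and -0.029 m and y of vial in the frame of square_tray between 0.038 and 0.062 m and z of vial in the frame of square_tray between 0 and 0.006 m and angle between each of vial, narrow_roll, needle_pack, thermometer, wide_roll's own z axis and vertical below 0.08 rad and linear speed of each of vial, narrow_roll, needle_pack, thermometer, wide_roll below 0.02 m/s and contact force between each of vial, narrow_roll, needle_pack, thermometer, wide_roll and the fingers below 0.05 N and x of narrow_roll in the frame of square_tray between -0.056 and -0.026 m and y of narrow_roll in the frame of square_tray between -0.061 and -0.031 m and z of narrow_roll in the frame of square_tray between 0 and 0.006 m and x of needle_pack in the frame of square_tray between 0.024 and 0.054 m and y of needle_pack in the frame of square_tray between -0.042 and 0.042 m and z of needle_pack in the frame of square_tray between 0 and 0.006 m and angle between the y axis of needle_pack and the y axis of square_tray, either way round below 0.3 rad and x of thermometer in the frame of long_tray between -0.015 and 0.015 m and y of thermometer in the frame of long_tray between -0.057 and -0.027 m and z of thermometer in the frame of long_tray between 0 and 0.006 m and angle between the y axis of thermometer and the y axis of long_tray, either way round below 0.2 rad and x of wide_roll in the frame of long_tray between -0.012 and 0.012 m and y of wide_roll in the frame of long_tray between 0.077 and 0.101 m and z of wide_roll in the frame of long_tray between 0 and 0.006 m); the robot touches nothing.
It fails at once if the vial is tipped over (more than 0.6 rad from upright) (angle between vial's own z axis and vertical above 0.6 rad).
It fails at once if the marker pen is moved more than 20 mm (distance of marker_pen from where it was at the start of the episode above 0.02 m).
It fails at once if the packing tape is moved more than 20 mm (distance of packing_tape from where it was at the start of the episode above 0.02 m).
It also fails if it takes over 120 s, if anything falls off the work surface, if the arm or the gripper's body presses on something with over 40 N, if the wrist force passes 120 N, or if a joint passes its speed limit or range.

## Working session

There is one attempt and no reset: what is moved stays moved. The work goes in short steps, Python scripts to look and compute and a tool call to move; the robot and the scene stay as the last step left them, time stands still between calls to the robot, and variables do not carry over. Pictures are saved under pics/ and viewed, at most 17 in all, crops included, and the job is handed in when it is done.

```bash
ls; mkdir -p pics; python3 - <<'E'
from rig import manip
import cv2
for n in ("scene","side","wrist"):
    d=manip.get_image(n); cv2.imwrite(f"pics/{n}0.png",d["img"][:,:,::-1]); print(n,d["camera_matrix"].round(1).tolist(),(d.get("T") if "T" in d else d["hand_eye"]).round(3).tolist())
s=manip.get_state(); print({k:s[k] for k in("clock","position","ee_rot","width")})
E
```

```text
pics
rig.py
scene [[517.3, 0.0, 318.7], [0.0, 517.3, 238.6], [0.0, 0.0, 1.0]] [[-0.741, -0.414, 0.529, -0.031], [-0.672, 0.461, -0.58, 0.612], [-0.003, -0.785, -0.619, 0.686], [0.0, 0.0, 0.0, 1.0]]
side [[516.5, 0.0, 317.5], [0.0, 516.5, 235.1], [0.0, 0.0, 1.0]] [[0.85, -0.174, 0.498, 0.032], [-0.527, -0.331, 0.783, -0.769], [0.028, -0.928, -0.372, 0.398], [0.0, 0.0, 0.0, 1.0]]
wrist [[343.5, 0.0, 323.2], [0.0, 343.5, 238.4], [0.0, 0.0, 1.0]] [[0.001, -0.961, -0.278, 0.071], [1.0, 0.001, -0.0, 0.001], [0.001, -0.278, 0.961, -0.154], [0.0, 0.0, 0.0, 1.0]]
{'clock': 0.15, 'position': array([5.74602491e-01, 4.13116899e-05, 2.18640139e-01]), 'ee_rot': array([-5.55958019e-04,  7.07119061e-01,  7.07094165e-01, -4.08680949e-04]), 'width': 0.08493909595080858}
```
View pics/scene0.png

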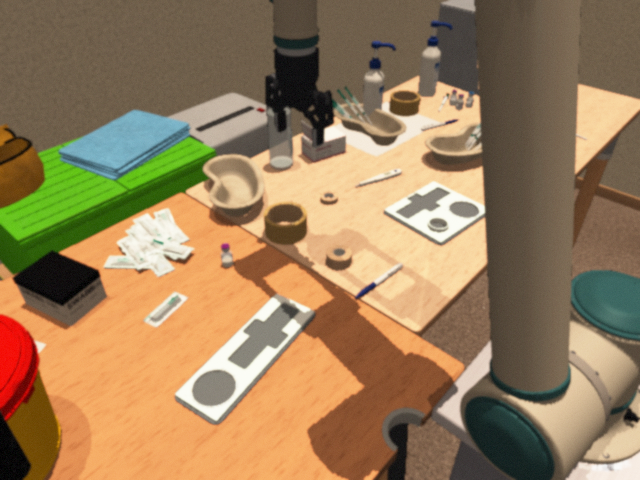

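View pics/side0.png

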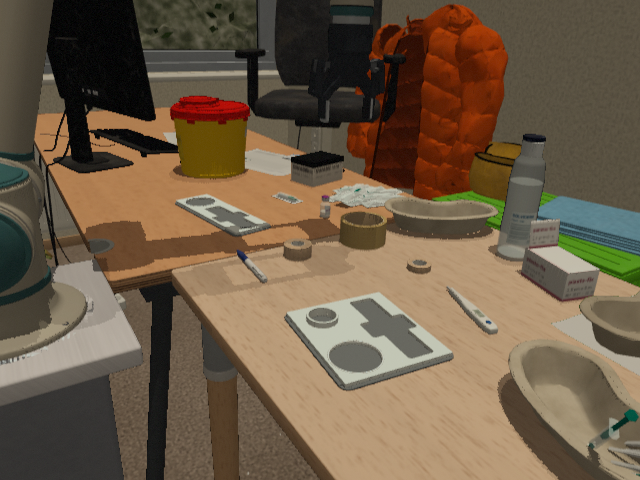

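View pics/wrist0.png

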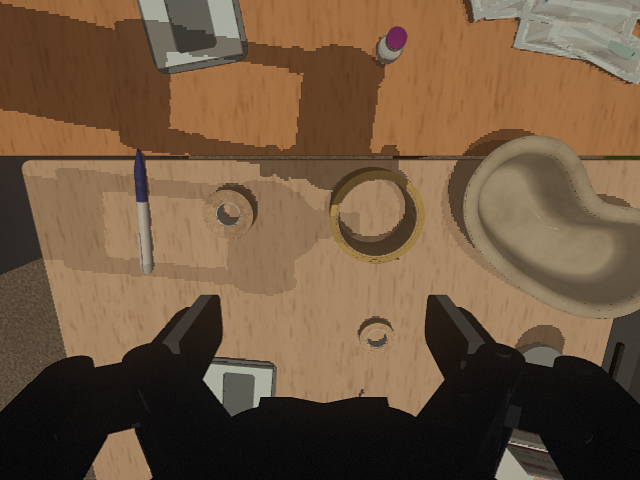

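The scene view shows the long tray around (245,355), needle pack (165,308), vial cap (226,246), wide roll (339,256), narrow roll (329,197), thermometer (380,178), square tray (437,212), pen (380,280) and packing tape (285,222). The side view shows the same objects. In the wrist view the wide roll is at (229,212), the narrow roll at (376,334) and the vial at (393,43).

```bash
cat > h.py <<'E'
import numpy as np, cv2
from rig import manip
from scipy.spatial.transform import Rotation as R
def pose():
    s=manip.get_state(); T=np.eye(4); q=s["ee_rot"]; T[:3,:3]=R.from_quat([q[1],q[2],q[3],q[0]]).as_matrix(); T[:3,3]=s["position"]; return T
def cam(n,png=None):
    P=pose(); d=manip.get_image(n); T=d["T"] if "T" in d else P@d["hand_eye"]
    if png: cv2.imwrite(f"pics/{png}.png",d["img"][:,:,::-1])
    return d["img"],d["camera_matrix"],T
def cast(c,uv,z):
    uv=np.atleast_2d(uv).astype(float); _,K,T=c
    r=np.c_[uv,np.ones(len(uv))]@np.linalg.inv(K).T@T[:3,:3].T
    return (T[:3,3]+r*((z-T[2,3])/r[:,2:]))[:,:2]
def px(c,p):
    _,K,T=c; q=(np.asarray(p)-T[:3,3])@T[:3,:3]; q=q@K.T; return q[...,:2]/q[...,2:]
def blob(c,lo,hi,roi):  # biggest HSV-mask contour in roi (u0,v0,u1,v1)
    m=cv2.inRange(cv2.cvtColor(c[0],cv2.COLOR_RGB2HSV),lo,hi); k=np.zeros_like(m); u0,v0,u1,v1=roi; k[v0:v1,u0:u1]=255
    cs,_=cv2.findContours(m&k,cv2.RETR_EXTERNAL,cv2.CHAIN_APPROX_NONE)
    return max(cs,key=cv2.contourArea)[:,0] if cs else None
def rect(c,ct,z):
    p=cast(c,ct,z); (x,y),(w,h),a=cv2.minAreaRect((p*1000).astype(np.float32))
    if w<h: a+=90; w,h=h,w       # a: direction of the long side, deg from x
    return [round(v,1) for v in (x,y,w,h,(a+90)%180-90)]
E
python3 - <<'E'
from h import *
import pickle
C={n:cam(n) for n in("scene","side","wrist")}
pickle.dump(C,open("c0.pkl","wb"))
sc,si,wr=C["scene"],C["side"],C["wrist"]
W=((0,0,150),(179,70,255)); G=((0,0,60),(179,60,160))
def hs(c,u,v): return cv2.cvtColor(c[0],cv2.COLOR_RGB2HSV)[v,u].tolist()
print("hsv",[hs(sc,*p) for p in((400,210),(215,385),(165,308),(380,178),(339,250),(329,195))],[hs(si,*p) for p in((320,350),(230,210),(290,197),(475,315))])
for name,c,roi in(("long sc",sc,(170,285,325,425)),("long si",si,(170,190,275,238)),("sq sc",sc,(380,178,490,245)),("sq si",si,(280,288,455,388)),
  ("pack sc",sc,(140,288,190,328)),("pack si",si,(270,188,306,206)),("th sc",sc,(352,166,404,190)),("th si",si,(444,284,500,336))):
    for z in ((.008,) if name[0] in"ls" else (.005,.010)):
        b=blob(c,*W,roi); print(name,z,None if b is None else rect(c,b,z))
P=((135,80,40),(175,255,255))
for n,c,roi in(("sc",sc,(210,235,245,255)),("si",si,(315,190,335,215)),("wr",wr,(370,15,420,60))):
    b=blob(c,*P,roi); m=b.mean(0); print("cap",n,m,(cast(c,m,.045)*1000).round(1))
print("rolls wr", (cast(wr,[[229,211]],.025)*1000).round(), (cast(wr,[[376,335]],.012)*1000).round(),"tape",(cast(wr,[[378,208]],.048)*1000).round(),"pen",(cast(wr,[[140,155],[147,268]],.01)*1000).round().tolist(),"seam",(cast(wr,[[140,157],[500,157]],0)*1000).round().tolist())
print("rolls sc", (cast(sc,[[339,251]],.025)*1000).round(), (cast(sc,[[329,195]],.012)*1000).round(),"tape",(cast(sc,[[286,211]],.048)*1000).round(),"pen",(cast(sc,[[402,266],[359,296]],.01)*1000).round().tolist())
E
```

```text
hsv [[24, 30, 138], [21, 30, 137], [21, 26, 197], [18, 48, 223], [17, 53, 111], [16, 65, 114]] [[35, 22, 198], [36, 23, 179], [62, 39, 117], [22, 38, 175]]
long sc 0.008 [432.7, 273.9, 264.7, 88.0, -80.8]
long si 0.008 [434.1, 285.4, 252.1, 86.3, -80.6]
sq sc 0.008 [420.6, -284.2, 188.9, 166.4, 84.1]
sq si 0.008 [424.0, -281.9, 183.5, 162.2, 84.2]
pack sc 0.005 [618.9, 311.6, 84.1, 34.1, -77.5]
pack sc 0.01 [614.1, 313.8, 83.5, 33.8, -77.5]
pack si 0.005 [634.1, 271.3, 40.9, 19.7, 46.8]
pack si 0.01 [626.4, 258.1, 40.4, 19.4, 46.8]
th sc 0.005 [604.7, -315.4, 131.1, 25.9, 73.2]
th sc 0.01 [600.1, -308.6, 130.1, 25.7, 73.2]
th si 0.005 [613.8, -302.5, 135.2, 18.0, 71.8]
th si 0.01 [606.4, -308.4, 133.5, 17.8, 71.8]
cap sc [224.82352941 246.11764706] [[636.9 152.6]]
cap si [325.         196.35714286] [[643.5 166. ]]
cap wr [395.86885246  37.40983607] [[637.  153.7]]
rolls wr [[478.  -1.]] [[ 638. -153.]] tape [[628.   7.]] pen [[387.0, 55.0], [377.0, -69.0]] seam [[381.0, 52.0], [762.0, 53.0]]
rolls sc [[476.  -5.]] [[ 637. -158.]] tape [[629.  -9.]] pen [[365.0, -66.0], [375.0, 56.0]]
```

```bash
python3 - <<'E'
from h import *
import pickle
C=pickle.load(open("c0.pkl","rb")); sc,si,wr=C["scene"],C["side"],C["wrist"]
f=lambda c,p,z=0:(cast(c,p,z)*1000).round().tolist()
print("si: monitor base, bin base, box front, bottle base, carton",f(si,[(95,165),(212,174),(315,184),(510,258),(560,295)]))
print("sc: bin right base, box near corner, pile low edge, bottle base, dish L/R base, carton, kidney near tray",f(sc,[(55,450),(95,305),(160,272),(281,166),(235,217),(325,155),(450,160)]))
print("pack side c",f(si,[(288,198)],.008),"long tray corners si",f(si,[(177,203),(207,195),(268,222),(238,234)],.008),"sc",f(sc,[(180,390),(216,419),(315,310),(281,297)],.008))
print("long sc well/groove ctr",f(sc,[(214,386),(271,333)],.003),"si",f(si,[(201,202),(236,216)],.003))
print("sq wells sc groove/well/collar",f(sc,[(425,205),(465,210)],.003),f(sc,[(439,223)],.017),"si",f(si,[(395,325),(356,357)],.003),f(si,[(322,315)],.017))
E
```

```text
si: monitor base, bin base, box front, bottle base, carton [[272.0, 855.0], [544.0, 610.0], [757.0, 392.0], [830.0, -203.0], [780.0, -344.0]]
sc: bin right base, box near corner, pile low edge, bottle base, dish L/R base, carton, kidney near tray [[507.0, 575.0], [728.0, 392.0], [716.0, 259.0], [832.0, -191.0], [748.0, 38.0], [785.0, -311.0], [521.0, -512.0]]
pack side c [[619.0, 294.0]] long tray corners si [[368.0, 377.0], [452.0, 405.0], [499.0, 166.0], [415.0, 132.0]] sc [[453.0, 400.0], [372.0, 394.0], [413.0, 135.0], [482.0, 153.0]]
long sc well/groove ctr [[423.0, 358.0], [436.0, 223.0]] si [[425.0, 374.0], [460.0, 245.0]]
sq wells sc groove/well/collar [[453.0, -286.0], [374.0, -330.0]] [[383.0, -229.0]] si [[476.0, -286.0], [381.0, -322.0]] [[386.0, -231.0]]
```

{"api": "hand_motion", "payload": {
  "plan": [
    [[0.04,0.03,0,0],[0.04,0.03,0,0],[0.03,0,0,0],[0,0,0,0]]
  ]
}}

```text
clock: 0.63
position: [0.6257, 0.1022, 0.2186]
ee_rot: [-0.002, 0.706, 0.709, 0.001]
contact_force: [-0.4, -0.8, 0.5]
width: 0.0854
gripper_force: 0.0
```

```bash
python3 - <<'E'
from h import *
import pickle
c=cam("wrist","w1"); pickle.dump(c,open("w1.pkl","wb"))
b=blob(c,(135,80,40),(175,255,255),(0,0,640,480)); print(b.mean(0),cast(c,b.mean(0),.049))
for p in ([.637,.153,0],[.637,.153,.049],[.619,.312,.01]): print(px(c,np.array(p)))
E
```

```text
[334.4375 162.5625] [[0.63649762 0.15282111]]
[333.50660718 159.56089016]
[334.98502214 162.36705733]
[316.25297673 -20.0530619 ]
```

View pics/w1.png

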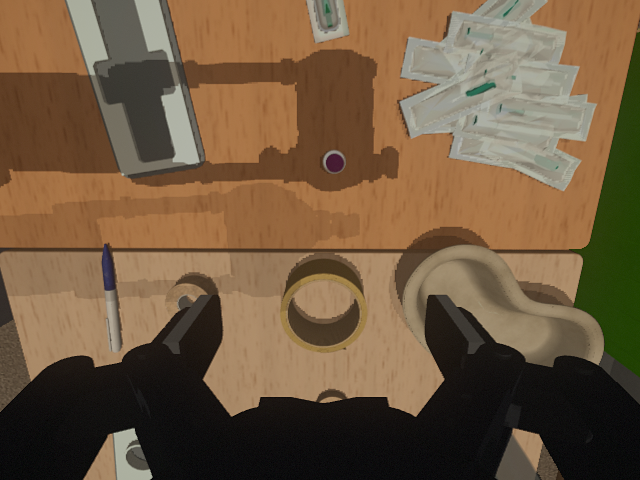

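The vial cap is at (334,162), which puts the vial at (0.636, 0.153). That agrees with the scene estimate. The spare-pack pile (400–600, 0–190) is clear of it. The grasp comes next.

{"api": "hand_motion", "payload": {
  "plan": [
    [[0.04,0,0.04,0],[0.003,0.001,0.03,0],[0,0,0.03,0],[0,0,0,0],[0,0,0,0]]
  ],
  "finger_gap": 0.06,
  "grip_force": 25
}}

```text
clock: 1.1
position: [0.6246, 0.128, 0.1287]
ee_rot: [-0.001, 0.707, 0.707, -0.002]
contact_force: [1.0, -0.6, 0.1]
width: 0.06
gripper_force: 0.0
```

{"api": "hand_motion", "payload": {
  "plan": [
    [[0,0,0,0],[0,0,0,0],[0,0,0,0]]
  ]
}}

```text
clock: 1.35
position: [0.6275, 0.1287, 0.1323]
ee_rot: [0.001, 0.707, 0.707, 0.002]
contact_force: [0.8, -0.0, -0.5]
width: 0.0598
gripper_force: 0.0
```

```bash
python3 - <<'E'
from h import *
c=cam("wrist","w2"); 
b=blob(c,(135,80,40),(175,255,255),(0,0,640,480)); print(b.mean(0),cast(c,b.mean(0),.049)); P=pose(); print(P.round(4), "tool delta",P[:3,:3].T@(np.r_[cast(c,b.mean(0),.049)[0],.044]-P[:3,3]))
E
```

```text
[334.83333333 207.33333333] [[0.63683911 0.1534511 ]]
[[ 5.000e-04  1.000e+00  3.700e-03  6.272e-01]
 [ 1.000e+00 -5.000e-04  3.000e-04  1.288e-01]
 [ 3.000e-04  3.700e-03 -1.000e+00  1.320e-01]
 [ 0.000e+00  0.000e+00  0.000e+00  1.000e+00]] tool delta [0.02465937 0.00927331 0.08799158]
```

{"api": "hand_motion", "payload": {
  "plan": [
    [[0.025,0.009,0,0],[0,0,0.02,0],[0,0,0.02,0],[0,0,0,0],[0,0,0,0]]
  ]
}}

```text
clock: 1.82
position: [0.6346, 0.1539, 0.0898]
ee_rot: [-0.0, 0.707, 0.707, -0.001]
contact_force: [0.4, 0.4, 0.6]
width: 0.0597
gripper_force: 0.0
```

{"api": "hand_motion", "payload": {
  "plan": [
    [[0,0,0,0],[0,0,0,0]]
  ]
}}

```text
clock: 1.98
position: [0.6362, 0.154, 0.0916]
ee_rot: [0.001, 0.707, 0.707, 0.001]
contact_force: [-0.0, -0.6, 0.0]
width: 0.0603
gripper_force: 0.0
```

```bash
python3 -c "
from h import *
P=pose(); print(P[:3,:3].T@(np.array([.6368,.1532,.044])-P[:3,3]))"
```

```text
[-0.00085493  0.0004786   0.04760066]
```

{"api": "hand_motion", "payload": {
  "plan": [
    [[0,0,0.02,0],[0,0,0.02,0],[0,0,0.007,0],[0,0,0,0],[0,0,0,0]]
  ]
}}

```text
clock: 2.4
position: [0.6355, 0.1541, 0.0436]
ee_rot: [0.0, 0.707, 0.707, 0.0]
contact_force: [-0.3, -0.1, 0.1]
width: 0.0601
gripper_force: 0.0
```

{"api": "hand_motion", "payload": {
  "plan": [
    [[0,0,0,0],[0,0,0,0],[0,0,0,0],[0,0,0,0],[0,0,0,0]]
  ],
  "finger_gap": 0.0,
  "grip_force": 25
}}

```text
clock: 2.82
position: [0.6353, 0.1542, 0.0434]
ee_rot: [0.0, 0.707, 0.707, 0.0]
contact_force: [-0.1, 0.2, -0.2]
width: 0.0002
gripper_force: 0.0
```

{"api": "hand_motion", "payload": {
  "plan": [
    [[0,0,0,0],[0,0,0,0],[0,0,0,0]]
  ]
}}

```text
clock: 3.07
position: [0.635, 0.1541, 0.0428]
ee_rot: [0.0, 0.707, 0.707, 0.0]
contact_force: [1.8, -0.1, -0.3]
width: -0.0002
gripper_force: 0.0
```

{"api": "hand_motion", "payload": {
  "plan": [
    [[0,0,-0.02,0],[0,0,-0.03,0],[0,0,-0.03,0],[0,0,0,0],[0,0,0,0]]
  ]
}}

```text
clock: 3.48
position: [0.6365, 0.1543, 0.1252]
ee_rot: [0.002, 0.707, 0.707, 0.002]
contact_force: [1.0, 0.3, -0.9]
width: 0.0001
gripper_force: 0.0
```

```bash
python3 - <<'E'
from h import *
w=cam("wrist")[0]; s=cam("side")[0]; c=cam("scene")[0]
a=np.hstack([cv2.resize(s[170:250,270:380],(400,290),interpolation=2),cv2.resize(c[215:295,180:290],(400,290),interpolation=2)])
cv2.imwrite("pics/m3.png",np.vstack([a,cv2.resize(w,(800,300))])[:,:,::-1])
E
```

```text
(no output)
```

View pics/m3.png

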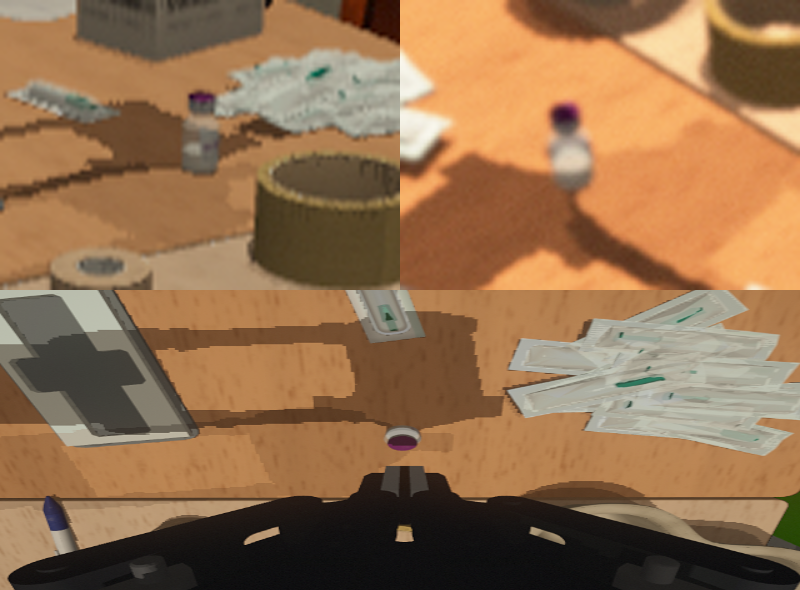

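The vial is still upright but sits just ahead (+tool x) of the closed fingers, at about (322,235) in the full wrist image with the fingertips at about (322,285). The jaws closed short of it, so I'm checking the calibration.

```bash
python3 - <<'E'
from h import *
w=cam("wrist"); P=pose(); print(P[:3,3])
b=blob(w,(135,80,40),(175,255,255),(200,150,440,300)); print("cap",b.mean(0),b.min(0),b.max(0),cast(w,b.mean(0),.045))
for z in(.022,.003,0): print("tip proj",z,px(w,(P@[0,0,z,1])[:3]))
for x in (-.03,-.02,-.01): print(px(w,(P@[x,0,.022,1])[:3]))
for n,roi in(("scene",(200,230,250,270)),("side",(310,185,340,220))):
    c=cam(n); b=blob(c,(135,80,40),(175,255,255),roi); m=(b.min(0)+b.max(0))/2; print(n,m,cast(c,m,.0455),cast(c,m,.02))
print(manip.get_image("wrist")["hand_eye"])
E
```

```text
[0.63384459 0.15394236 0.12118655]
cap [326.39393939 245.98484848] [315 235] [337 257] [[0.63676608 0.1524516 ]]
tip proj 0.022 [321.51966933 272.87786777]
tip proj 0.003 [321.33472353 287.17970357]
tip proj 0 [321.30184279 289.72236751]
[321.54129023 321.61272144]
[321.53428902 305.83155291]
[321.52708503 289.5933179 ]
scene [225.5 246. ] [[0.63564358 0.15182426]] [[0.66219506 0.13349484]]
side [325.  196.5] [[0.6420999  0.16374323]] [[0.68619615 0.23115212]]
[[ 9.61884454e-04 -9.60690458e-01 -2.77620098e-01  7.06321376e-02]
 [ 9.99999389e-01  1.07537970e-03 -2.56548964e-04  8.94359677e-04]
 [ 5.45011159e-04 -2.77619682e-01  9.60690905e-01 -1.53898880e-01]
 [ 0.00000000e+00  0.00000000e+00  0.00000000e+00  1.00000000e+00]]
```

```bash
python3 - <<'E'
from h import *
P=pose(); t=(P@[0,0,.022,1])[:3]; o=[]
for n in("side","scene","wrist"):
    c=cam(n); im=c[0].copy(); u,v=px(c,t).round().astype(int); print(n,u,v)
    x0=min(max(u-50,0),540);y0=max(v-50,0); cr=cv2.resize(im[y0:y0+120,x0:x0+100],(260,312),interpolation=2)
    cv2.drawMarker(cr,(int((u-x0)*2.6),int((v-y0)*2.6)),(255,0,0),0,14,1); o.append(cr)
cv2.imwrite("pics/m4.png",np.hstack(o)[:,:,::-1])
E
```

```text
side 325 175
scene 222 225
wrist 321 273
```

View pics/m4.png

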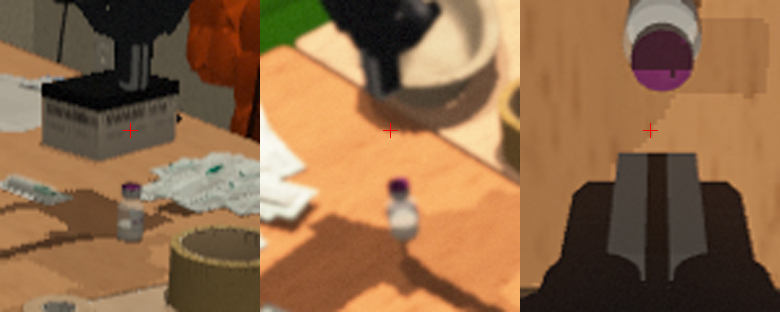

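```bash
python3 - <<'E'
from h import *
P=pose(); c=cam("scene");s=cam("side");w=cam("wrist"); print(P[:3,3],manip.get_state()["qpos"].round(3))
for z in(.09,.1,.11,.12,.13,.14,.15): print(z,cast(s,[(326.5,159)],z).round(3),cast(c,[(217.4,211.5)],z).round(3),cast(w,[(323.7,282)],z).round(3))
E
```

```text
[0.634804   0.15406604 0.12223461] [0.132 0.454 1.473 0.    1.215 0.132]
0.09 [[0.738 0.309]] [[0.686 0.124]] [[0.636 0.144]]
0.1 [[0.715 0.274]] [[0.674 0.132]] [[0.636 0.149]]
0.11 [[0.692 0.239]] [[0.662 0.141]] [[0.636 0.153]]
0.12 [[0.669 0.204]] [[0.65  0.149]] [[0.636 0.157]]
0.13 [[0.646 0.169]] [[0.638 0.157]] [[0.636 0.162]]
0.14 [[0.623 0.134]] [[0.626 0.165]] [[0.636 0.166]]
0.15 [[0.6   0.099]] [[0.614 0.173]] [[0.636 0.17 ]]
```

The two fixed views and the wrist view all put the closed fingertips at z≈0.130 with the reported TCP at 0.122. So the tips actually stand about 8 mm behind the reported TCP, where the spec says 22 mm ahead: a 30 mm offset. Earlier the tips were at 51 mm and closed just above the 49 mm vial, which fits. I'll apply this offset from here on.

{"api": "hand_motion", "payload": {
  "plan": [
    [[-0.001,0.001,0.01,0],[0,0,0.02,0],[0,0,0,0],[0,0,0,0],[0,0,0,0]]
  ],
  "finger_gap": 0.06,
  "grip_force": 25
}}

```text
clock: 4.55
position: [0.6362, 0.1531, 0.0929]
ee_rot: [0.0, 0.707, 0.707, 0.0]
contact_force: [0.3, 0.7, -0.1]
width: 0.0597
gripper_force: 0.0
```

{"api": "hand_motion", "payload": {
  "plan": [
    [[0,0,0.03,0],[0,0,0.03,0],[0,0,0.01,0],[0,0,0,0],[0,0,0,0]]
  ]
}}

```text
clock: 4.97
position: [0.6366, 0.1532, 0.0234]
ee_rot: [0.0, 0.707, 0.707, 0.0]
contact_force: [0.0, -0.3, 1.0]
width: 0.0598
gripper_force: 0.0
```

{"api": "hand_motion", "payload": {
  "plan": [
    [[0,0,0,0],[0,0,0,0]]
  ]
}}

```text
clock: 5.13
position: [0.6377, 0.1534, 0.025]
ee_rot: [0.001, 0.707, 0.707, 0.002]
contact_force: [0.5, 1.2, -0.1]
width: 0.06
gripper_force: 0.0
```

{"api": "hand_motion", "payload": {
  "plan": [
    [[0,0,0.01,0],[0,0,0.002,0],[0,0,0,0],[0,0,0,0]]
  ]
}}

```text
clock: 5.47
position: [0.6358, 0.1531, 0.0106]
ee_rot: [-0.0, 0.707, 0.707, -0.0]
contact_force: [0.3, -0.3, -0.0]
width: 0.0599
gripper_force: 0.0
```

{"api": "hand_motion", "payload": {
  "plan": [
    [[0,0,0,0],[0,0,0,0],[0,0,0,0],[0,0,0,0],[0,0,0,0]]
  ],
  "finger_gap": 0.0,
  "grip_force": 25
}}

```text
clock: 5.88
position: [0.6363, 0.1532, 0.0111]
ee_rot: [0.0, 0.707, 0.707, 0.0]
contact_force: [-0.5, -0.8, 1.2]
width: 0.022
gripper_force: 24.5
```

{"api": "hand_motion", "payload": {
  "plan": [
    [[0,0,0,0],[0,0,0,0]]
  ]
}}

```text
clock: 6.05
position: [0.6362, 0.1531, 0.0111]
ee_rot: [0.0, 0.707, 0.707, 0.0]
contact_force: [-0.2, -0.3, 1.4]
width: 0.0223
gripper_force: 24.5
```

{"api": "hand_motion", "payload": {
  "plan": [
    [[0,0,-0.02,0],[0,0,-0.03,0],[0,0,-0.04,0],[0,0,-0.04,0],[-0.02,-0.01,-0.03,0]]
  ],
  "grip_force": 35
}}

```text
clock: 6.47
position: [0.6285, 0.136, 0.174]
ee_rot: [0.001, 0.706, 0.708, 0.003]
contact_force: [1.0, -0.6, 0.7]
width: 0.0217
gripper_force: 34.3
```

{"api": "hand_motion", "payload": {
  "plan": [
    [[-0.036,-0.018,0,0],[-0.036,-0.018,0,0],[-0.036,-0.018,0,0],[-0.036,-0.018,0,0],[-0.036,-0.018,0,0]]
  ]
}}

```text
clock: 6.88
position: [0.5347, -0.0481, 0.1709]
ee_rot: [0.0, 0.707, 0.707, -0.0]
contact_force: [0.1, -0.4, 0.3]
width: 0.0217
gripper_force: 34.4
```

{"api": "hand_motion", "payload": {
  "plan": [
    [[-0.036,-0.018,0,0],[-0.036,-0.018,0,0],[-0.036,-0.018,0,0],[-0.036,-0.018,0,0],[-0.036,-0.018,0,0]]
  ]
}}

```text
clock: 7.3
position: [0.4447, -0.2282, 0.1709]
ee_rot: [0.0, 0.707, 0.707, 0.0]
contact_force: [0.4, -0.0, -0.8]
width: 0.022
gripper_force: 34.4
```

{"api": "hand_motion", "payload": {
  "plan": [
    [[-0.036,-0.018,0,0],[-0.036,-0.018,0,0],[-0.02,-0.01,0,0],[0,0,0,0],[0,0,0,0]]
  ]
}}

```text
clock: 7.72
position: [0.3993, -0.3197, 0.1706]
ee_rot: [-0.0, 0.708, 0.706, 0.0]
contact_force: [-0.1, 1.6, -0.1]
width: 0.0219
gripper_force: 34.4
```

{"api": "hand_motion", "payload": {
  "plan": [
    [[0,0,0,0],[0,0,0,0],[0,0,0,0]]
  ]
}}

```text
clock: 7.97
position: [0.4005, -0.3176, 0.1708]
ee_rot: [-0.0, 0.706, 0.708, 0.0]
contact_force: [0.0, -0.7, 0.1]
width: 0.0221
gripper_force: 34.4
```

```bash
python3 - <<'E'
from h import *
import pickle
c=cam("wrist","w5"); pickle.dump(c,open("w5.pkl","wb"))
for n,x,y,z in(("groove",39,0,3),("well",-41,-46,3),("collar",-41,50,17)):
    a=np.radians(-5.9); p=np.array([421+x*np.cos(a)-y*np.sin(a),-283+x*np.sin(a)+y*np.cos(a),z])/1000; print(n,p,px(c,p))
E
```

```text
groove [ 0.45979341 -0.28700891  0.003     ] [386.04530102 184.08186226]
well [ 0.37548873 -0.32454184  0.003     ] [296.37928979 223.00453103]
collar [ 0.38535681 -0.22905037  0.017     ] [304.66009396 117.09804106]
```

View pics/w5.png

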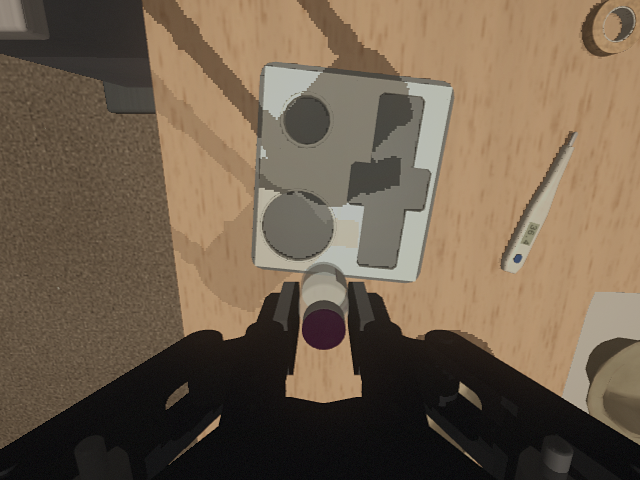

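The square tray is in full view: collar at (306,119), round well (298,224), groove centre (389,182), corners (266,63), (452,86), (416,281) and (253,266). The thermometer runs from its tail at (511,268) to its probe at (573,134). The vial is still upright in the jaws.

```bash
python3 - <<'E'
from h import *
import pickle
c=pickle.load(open("w5.pkl","rb"))
hsv=cv2.cvtColor(c[0],cv2.COLOR_RGB2HSV); print([hsv[v,u].tolist() for u,v in((440,100),(345,100),(306,119),(298,224),(480,150),(430,50),(330,30),(545,200))])
b=blob(c,(0,0,60),(179,60,255),(235,45,470,278)); print("tray",rect(c,b,.008),rect(c,b,.003))
b=blob(c,(0,0,110),(179,60,255),(480,110,600,280)); print("therm",rect(c,b,.01),rect(c,b,.005)); 
f=lambda p,z:(cast(c,p,z)*1000).round(1).tolist()
print("collar",f([(306,119)],.01),"well",f([(298,224)],.005),"groove",f([(389,182)],.003))
print("corners",f([(266,63),(452,86),(416,281),(253,266)],.004))
print("th ends",f([(511,268),(573,134)],.005))
E
```

```text
[[38, 15, 187], [23, 41, 131], [17, 31, 75], [24, 35, 110], [15, 97, 177], [15, 99, 176], [14, 105, 112], [23, 39, 185]]
tray [421.8, -286.5, 190.5, 166.5, 84.2] [422.2, -287.1, 193.5, 169.2, 84.2]
therm [603.8, -306.0, 136.6, 18.6, 72.7] [607.0, -307.0, 138.8, 18.9, 72.7]
collar [[386.1, -230.2]] well [[377.2, -325.0]] groove [[462.4, -285.1]]
corners [[352.5, -185.1], [511.9, -202.6], [495.0, -384.0], [331.6, -368.4]]
th ends [[588.0, -369.4], [623.5, -241.9]]
```

{"api": "hand_motion", "payload": {
  "plan": [
    [[0.03,-0.005,0,0],[0.03,-0.005,0,0],[0.025,-0.004,0,0],[0,0,0,0],[0,0,0.04,0]]
  ]
}}

```text
clock: 8.43
position: [0.3911, -0.236, 0.1367]
ee_rot: [0.008, 0.706, 0.708, 0.001]
contact_force: [1.9, -1.7, -1.0]
width: 0.0217
gripper_force: 34.4
```

{"api": "hand_motion", "payload": {
  "plan": [
    [[0,0,0.04,0],[0,0,0.02,0],[0,0,0,0],[0,0,0,0],[0,0,0,0]]
  ]
}}

```text
clock: 8.85
position: [0.3874, -0.2348, 0.0721]
ee_rot: [0.001, 0.707, 0.707, 0.0]
contact_force: [-0.5, -1.0, 0.1]
width: 0.0218
gripper_force: 34.4
```

{"api": "hand_motion", "payload": {
  "plan": [
    [[0,0,0,0],[0,0,0,0]]
  ]
}}

```text
clock: 9.02
position: [0.3873, -0.2349, 0.0724]
ee_rot: [0.002, 0.707, 0.707, 0.0]
contact_force: [1.1, -0.4, -0.3]
width: 0.0222
gripper_force: 34.4
```

```bash
python3 -c "
from h import *
P=pose(); print(P.round(3),P[:3,:3].T@(np.array([.3865,-.2305,.0141])-P[:3,3]))"
```

```text
[[-0.     1.     0.003  0.387]
 [ 1.     0.    -0.002 -0.235]
 [-0.002  0.003 -1.     0.072]
 [ 0.     0.     0.     1.   ]] [ 0.00454159 -0.00097131  0.05833515]
```

{"api": "hand_motion", "payload": {
  "plan": [
    [[0.0045,-0.001,0.015,0],[0,0,0.02,0],[0,0,0.012,0],[0,0,0,0],[0,0,0,0]]
  ]
}}

```text
clock: 9.43
position: [0.3853, -0.2296, 0.0243]
ee_rot: [0.0, 0.707, 0.707, 0.0]
contact_force: [0.1, -0.6, 0.3]
width: 0.022
gripper_force: 34.4
```

{"api": "hand_motion", "payload": {
  "plan": [
    [[0,0,0.005,0],[0,0,0.005,0],[0,0,0.001,0],[0,0,0,0],[0,0,0,0]]
  ]
}}

```text
clock: 9.85
position: [0.3861, -0.2303, 0.014]
ee_rot: [0.002, 0.707, 0.707, 0.0]
contact_force: [-1.1, 0.4, 7.3]
width: 0.0221
gripper_force: 35.3
```

{"api": "hand_motion", "payload": {
  "plan": [
    [[0,0,0,0],[0,0,0,0]]
  ]
}}

```text
clock: 10.02
position: [0.3861, -0.2303, 0.014]
ee_rot: [0.002, 0.707, 0.707, 0.0]
contact_force: [-0.5, 0.4, 6.9]
width: 0.0222
gripper_force: 35.3
```

{"api": "hand_motion", "payload": {
  "plan": [
    [[0,0,-0.0005,0],[0,0,0,0],[0,0,0,0],[0,0,0,0],[0,0,0,0]]
  ],
  "finger_gap": 0.045
}}

```text
clock: 10.43
position: [0.385, -0.2293, 0.0132]
ee_rot: [-0.0, 0.707, 0.707, 0.0]
contact_force: [0.1, 0.3, -0.5]
width: 0.0449
gripper_force: 0.0
```

{"api": "hand_motion", "payload": {
  "plan": [
    [[0,0,-0.02,0],[0,0,-0.03,0],[0,0,-0.04,0],[0,0,-0.04,0],[-0.03,0,-0.02,0]]
  ]
}}

```text
clock: 10.85
position: [0.3855, -0.2563, 0.1674]
ee_rot: [0.001, 0.706, 0.708, 0.001]
contact_force: [0.7, -0.7, -0.2]
width: 0.0453
gripper_force: 0.0
```

{"api": "hand_motion", "payload": {
  "plan": [
    [[-0.03,0,0,0],[-0.03,0,0,0],[0,0,0,0],[0,0,0,0]]
  ]
}}

```text
clock: 11.18
position: [0.3848, -0.3203, 0.163]
ee_rot: [-0.0, 0.708, 0.706, 0.0]
contact_force: [-0.1, 0.6, -0.1]
width: 0.0449
gripper_force: 0.0
```

```bash
python3 - <<'E'
from h import *
c=cam("wrist"); b=blob(c,(135,80,40),(175,255,255),(0,0,640,480)); print(b.mean(0),cast(c,(b.min(0)+b.max(0))/2,.052)); cv2.imwrite("pics/w6.png",c[0][:300,150:550,::-1])
E
```

```text
[324.1875 111.0625] [[ 0.38663308 -0.23036783]]
```

View pics/w6.png

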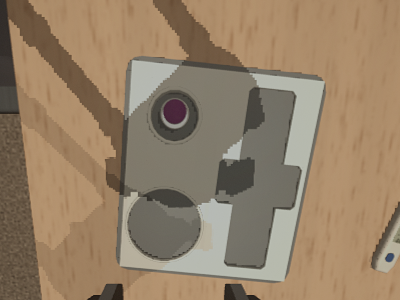

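The vial stands centred in its collar (cap at (324,111)). On to the narrow roll.

{"api": "hand_motion", "payload": {
  "plan": [
    [[0.018,0.036,0,0],[0.018,0.036,0,0],[0.018,0.036,0,0],[0.018,0.036,0,0],[0.018,0.036,0,0]]
  ]
}}

```text
clock: 11.65
position: [0.5656, -0.2265, 0.1629]
ee_rot: [-0.001, 0.707, 0.707, -0.0]
contact_force: [0.3, -1.8, 1.1]
width: 0.045
gripper_force: 0.0
```

{"api": "hand_motion", "payload": {
  "plan": [
    [[0.018,0.036,0,0],[0.018,0.036,0,0],[0,0,0,0],[0,0,0,0],[0,0,0,0]]
  ],
  "finger_gap": 0.06
}}

```text
clock: 12.07
position: [0.6359, -0.1919, 0.1625]
ee_rot: [-0.001, 0.706, 0.708, -0.001]
contact_force: [-0.5, 0.1, -0.4]
width: 0.0597
gripper_force: 0.0
```

```bash
cat > roll.py <<'E'
import sys
from h import *
x,y,z,r=map(float,sys.argv[1:5]); c=cam("wrist",sys.argv[5] if len(sys.argv)>5 else None)
u,v=px(c,np.array([x,y,z])); u2=px(c,np.array([x+r,y,z]))[0]; R0=abs(u2-u); print("expect",u,v,R0)
k=int(R0*2); y0=max(int(v)-k,0); x0=max(int(u)-k,0); g=cv2.cvtColor(c[0],cv2.COLOR_RGB2GRAY)[y0:int(v)+k,x0:int(u)+k]
h=cv2.HoughCircles(cv2.GaussianBlur(g,(3,3),0),cv2.HOUGH_GRADIENT,1,10,param1=80,param2=12,minRadius=int(R0*.85),maxRadius=int(R0*1.15))
P=pose()
for q in h[0][:3]: w=cast(c,q[:2]+[x0,y0],z)[0]; print(q[:2]+[x0,y0],q[2],w.round(4),"tool",(P[:3,:3].T@(np.r_[w,0]-P[:3,3]))[:2].round(4))
E
python3 roll.py .638 -.155 .012 .021 w7
```

```text
expect 325.3877768045693 179.24084750092078 23.901412163236103
[324.5 186.5] 20.4 [ 0.6372 -0.1614] tool [0.0312 0.0021]
```

```bash
cat > diff.py <<'E'
import sys
from h import *
x,y,z,r=map(float,sys.argv[1:5]); c=cam("wrist")
u,v=px(c,np.array([x,y,z])); R0=abs(px(c,np.array([x+r,y,z]))[0]-u); k=int(R0*1.6)
x0,y0=int(u)-k,int(v)-k; I=c[0][y0:y0+2*k,x0:x0+2*k]; L=cv2.cvtColor(I,cv2.COLOR_RGB2LAB).astype(float)
bg=np.median(L[[0,1,-1,-2]].reshape(-1,3),0); d=np.linalg.norm((L-bg)*[.5,1,1],axis=2)
cv2.imwrite("pics/d.png",np.vstack([cv2.resize(I[:,:,::-1],(300,300),interpolation=0)]))
for t in(8,12,16):
    m=cv2.morphologyEx((d>t).astype(np.uint8),cv2.MORPH_OPEN,np.ones((3,3))); cs=cv2.findContours(m,0,1)[0]; b=max(cs,key=cv2.contourArea); q,rr=cv2.minEnclosingCircle(b)
    w=cast(c,np.array(q)+[x0,y0],z)[0]; print(t,np.round(np.add(q,[x0,y0]),1),round(rr,1),"exp",round(R0,1),w.round(4),cv2.boundingRect(b))
E
python3 diff.py .638 -.155 .012 .021
```

```text
8 [324.5 202. ] 39.7 exp 23.9 [ 0.6371 -0.176 ] (0, 49, 76, 27)
12 [335.2 207.5] 27.8 exp 23.9 [ 0.6468 -0.181 ] (21, 58, 55, 18)
16 [335.7 207.5] 27.3 exp 23.9 [ 0.6472 -0.181 ] (22, 58, 54, 18)
```

View pics/d.png

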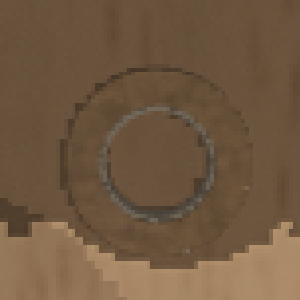

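The narrow roll is clear in the crop, centred at about (327,182.5) in full-image pixels, which gives (0.639, -0.158). Before gripping low I'll touch the bare table gently with the jaws at 42 mm to pin down the tip height.

{"api": "hand_motion", "payload": {
  "plan": [
    [[-0.016,0,0.03,0],[0,0,0.04,0],[0,0,0.04,0],[0,0,0.03,0],[0,0,0,0]]
  ],
  "finger_gap": 0.042
}}

```text
clock: 12.58
position: [0.6305, -0.208, 0.017]
ee_rot: [-0.007, 0.708, 0.706, -0.003]
contact_force: [-1.2, 1.2, -0.1]
width: 0.0422
gripper_force: 0.0
```

{"api": "hand_motion", "payload": {
  "plan": [
    [[0,0,0.008,0],[0,0,0,0],[0,0,0,0],[0,0,0,0]]
  ]
}}

```text
clock: 12.92
position: [0.6386, -0.2102, 0.0179]
ee_rot: [0.002, 0.707, 0.707, 0.001]
contact_force: [-0.4, 0.1, -0.1]
width: 0.0419
gripper_force: 0.0
```

{"api": "hand_motion", "payload": {
  "plan": [
    [[0,0,0.006,0],[0,0,0,0],[0,0,0,0]]
  ]
}}

```text
clock: 13.17
position: [0.6371, -0.2093, 0.0097]
ee_rot: [0.0, 0.707, 0.707, 0.0]
contact_force: [1.1, 0.4, 0.2]
width: 0.0421
gripper_force: 0.0
```

{"api": "hand_motion", "payload": {
  "plan": [
    [[0,0,0.008,0],[0,0,0.004,0],[0,0,0,0],[0,0,0,0]]
  ]
}}

```text
clock: 13.5
position: [0.6366, -0.2091, -0.0034]
ee_rot: [-0.001, 0.707, 0.707, -0.0]
contact_force: [0.6, -0.4, 0.3]
width: 0.0419
gripper_force: 0.0
```

{"api": "hand_motion", "payload": {
  "plan": [
    [[0,0,0.002,0],[0,0,0,0]]
  ]
}}

```text
clock: 13.67
position: [0.637, -0.2093, -0.0049]
ee_rot: [-0.0, 0.707, 0.707, -0.0]
contact_force: [-0.5, 1.4, -0.0]
width: 0.0422
gripper_force: 0.0
```

{"api": "hand_motion", "payload": {
  "plan": [
    [[0,0,0.002,0],[0,0,0,0]]
  ]
}}

```text
clock: 13.83
position: [0.6369, -0.2093, -0.0069]
ee_rot: [-0.0, 0.707, 0.707, -0.0]
contact_force: [-0.4, -0.1, 0.7]
width: 0.0422
gripper_force: 0.0
```

{"api": "hand_motion", "payload": {
  "plan": [
    [[0,0,0.002,0],[0,0,0,0]]
  ]
}}

```text
clock: 14.0
position: [0.6369, -0.2093, -0.0089]
ee_rot: [-0.0, 0.707, 0.707, -0.0]
contact_force: [-0.8, 0.3, 0.5]
width: 0.0419
gripper_force: 0.0
```

{"api": "hand_motion", "payload": {
  "plan": [
    [[0,0,0.002,0],[0,0,0,0]]
  ]
}}

```text
clock: 14.17
position: [0.6369, -0.2093, -0.011]
ee_rot: [-0.0, 0.707, 0.707, -0.0]
contact_force: [0.1, -0.7, 0.2]
width: 0.0418
gripper_force: 0.0
```

{"api": "hand_motion", "payload": {
  "plan": [
    [[0,0,0.0015,0],[0,0,0,0]]
  ]
}}

```text
clock: 14.33
position: [0.6369, -0.2093, -0.0124]
ee_rot: [-0.0, 0.707, 0.707, -0.0]
contact_force: [0.2, 0.4, 0.1]
width: 0.0423
gripper_force: 0.0
```

{"api": "hand_motion", "payload": {
  "plan": [
    [[0,0,0.0015,0],[0,0,0,0]]
  ]
}}

```text
clock: 14.5
position: [0.6372, -0.2094, -0.0136]
ee_rot: [0.0, 0.707, 0.707, 0.0]
contact_force: [-0.1, -0.0, 0.6]
width: 0.0424
gripper_force: 0.0
```

{"api": "hand_motion", "payload": {
  "plan": [
    [[0,0,0.0015,0],[0,0,0,0]]
  ]
}}

```text
clock: 14.67
position: [0.6373, -0.2095, -0.0137]
ee_rot: [0.0, 0.707, 0.707, 0.0]
contact_force: [-1.6, 0.7, 6.8]
width: 0.0419
gripper_force: 3.6
```

Contact is at TCP z = -0.0137, so at 42 mm opening the tips sit 13.7 mm behind the TCP. Next, the roll.

{"api": "hand_motion", "payload": {
  "plan": [
    [[0,0,-0.03,0],[0,0,-0.015,0],[0.03,0.001,0,0],[0.0214,0.001,0,0],[0,0,0,0]]
  ],
  "finger_gap": 0.06
}}

```text
clock: 15.08
position: [0.6387, -0.1541, 0.0303]
ee_rot: [-0.001, 0.706, 0.708, 0.001]
contact_force: [-0.3, 0.1, -0.4]
width: 0.0597
gripper_force: 0.0
```

{"api": "hand_motion", "payload": {
  "plan": [
    [[0,0,0,0],[0,0,0.02,0],[0,0,0,0],[0,0,0,0]]
  ]
}}

```text
clock: 15.42
position: [0.6379, -0.1585, 0.0087]
ee_rot: [-0.001, 0.707, 0.707, -0.001]
contact_force: [1.1, 0.6, 0.9]
width: 0.0601
gripper_force: 0.0
```

```bash
python3 -c "
from h import *
P=pose(); print(P[:3,:3].T@(np.array([.639,-.158,-.0077])-P[:3,3]))"
```

```text
[0.00045209 0.00114201 0.01639781]
```

{"api": "hand_motion", "payload": {
  "plan": [
    [[0,0.001,0.01,0],[0,0,0.0065,0],[0,0,0,0],[0,0,0,0]]
  ]
}}

```text
clock: 15.75
position: [0.6396, -0.1581, -0.0072]
ee_rot: [-0.001, 0.707, 0.707, -0.0]
contact_force: [0.0, -0.3, 0.2]
width: 0.06
gripper_force: 0.0
```

{"api": "hand_motion", "payload": {
  "plan": [
    [[0,0,0,0],[0,0,0,0],[0,0,0,0],[0,0,0,0],[0,0,0,0]]
  ],
  "finger_gap": 0.0,
  "grip_force": 30
}}

```text
clock: 16.17
position: [0.6405, -0.1582, -0.006]
ee_rot: [0.001, 0.707, 0.707, 0.0]
contact_force: [0.1, -0.4, 2.0]
width: 0.0394
gripper_force: 30.4
```

{"api": "hand_motion", "payload": {
  "plan": [
    [[0,0,0,0],[0,0,-0.02,0],[0,0,-0.02,0],[0,0,0,0]]
  ]
}}

```text
clock: 16.5
position: [0.6425, -0.1588, 0.0368]
ee_rot: [0.003, 0.707, 0.707, 0.001]
contact_force: [1.5, 0.1, -0.6]
width: 0.0392
gripper_force: 30.4
```

{"api": "hand_motion", "payload": {
  "plan": [
    [[0,0,-0.03,0],[0,0,-0.04,0],[-0.021,-0.033,0,0],[-0.021,-0.033,0,0],[-0.021,-0.033,0,0]]
  ]
}}

```text
clock: 16.92
position: [0.5402, -0.2211, 0.1033]
ee_rot: [0.0, 0.706, 0.708, -0.0]
contact_force: [0.0, -0.4, -1.3]
width: 0.0388
gripper_force: 30.5
```

{"api": "hand_motion", "payload": {
  "plan": [
    [[-0.021,-0.033,0,0],[-0.021,-0.033,0,0],[-0.021,-0.033,0,0],[-0.021,-0.033,0,0],[-0.021,-0.033,0,0]]
  ]
}}

```text
clock: 17.33
position: [0.374, -0.3261, 0.1026]
ee_rot: [-0.0, 0.707, 0.707, 0.0]
contact_force: [0.1, -1.1, -0.0]
width: 0.0391
gripper_force: 30.5
```

{"api": "hand_motion", "payload": {
  "plan": [
    [[0,0,0.03,0],[0,0,0,0],[0,0,0,0],[0,0,0,0]]
  ]
}}

```text
clock: 17.67
position: [0.3767, -0.3255, 0.0734]
ee_rot: [-0.0, 0.707, 0.707, 0.0]
contact_force: [1.0, 0.5, -0.6]
width: 0.0387
gripper_force: 30.5
```

```bash
python3 -c "
from h import *
P=pose(); print(P[:3,:3].T@(np.array([.3775,-.326,-.003])-P[:3,3]))"
```

```text
[-0.00050556  0.0008161   0.07640094]
```

{"api": "hand_motion", "payload": {
  "plan": [
    [[0,0,0.03,0],[0,0,0.03,0],[0,0,0.01,0],[0,0,0,0],[0,0,0,0]]
  ]
}}

```text
clock: 18.08
position: [0.3774, -0.3257, 0.0037]
ee_rot: [0.0, 0.706, 0.708, 0.0]
contact_force: [0.6, -0.3, -0.7]
width: 0.039
gripper_force: 30.5
```

{"api": "hand_motion", "payload": {
  "plan": [
    [[0,0,0.004,0],[0,0,0.0025,0],[0,0,0,0],[0,0,0,0]]
  ]
}}

```text
clock: 18.42
position: [0.3764, -0.3262, -0.0026]
ee_rot: [0.001, 0.707, 0.707, -0.0]
contact_force: [-0.5, -0.4, -0.2]
width: 0.0388
gripper_force: 30.5
```

{"api": "hand_motion", "payload": {
  "plan": [
    [[0,0,0.0015,0],[0,0,0,0],[0,0,0,0]]
  ]
}}

```text
clock: 18.67
position: [0.3765, -0.3264, -0.0031]
ee_rot: [0.001, 0.707, 0.707, 0.0]
contact_force: [-0.6, 1.6, 8.8]
width: 0.039
gripper_force: 31.6
```

{"api": "hand_motion", "payload": {
  "plan": [
    [[0,0,0,0],[0,0,0,0],[0,0,0,0]]
  ],
  "finger_gap": 0.06
}}

```text
clock: 18.92
position: [0.3761, -0.3261, -0.0045]
ee_rot: [0.0, 0.707, 0.707, 0.0]
contact_force: [0.6, -0.3, 0.1]
width: 0.0598
gripper_force: 0.0
```

{"api": "hand_motion", "payload": {
  "plan": [
    [[0,0,-0.02,0],[0,0,-0.03,0],[0,0,-0.04,0],[0,0,-0.04,0],[-0.03,0.03,0,0]]
  ]
}}

```text
clock: 19.33
position: [0.4038, -0.3533, 0.1341]
ee_rot: [0.004, 0.707, 0.707, -0.0]
contact_force: [0.2, -0.9, 1.1]
width: 0.0601
gripper_force: 0.0
```

{"api": "hand_motion", "payload": {
  "plan": [
    [[-0.02,0.03,0,0],[0,0.03,0,0],[0,0.04,0,0],[0,0.02,0,0],[0,0,0,0]]
  ]
}}

```text
clock: 19.75
position: [0.5301, -0.3757, 0.1246]
ee_rot: [0.001, 0.706, 0.708, 0.001]
contact_force: [-0.4, -0.7, -0.8]
width: 0.0602
gripper_force: 0.0
```

```bash
python3 - <<'E'
from h import *
c=cam("wrist","w8"); b=blob(c,(0,0,110),(179,60,255),(200,0,640,300)); 
for p in([.3775,-.326,.015],[.607,-.307,.01],[.3866,-.2305,.05]): print(px(c,np.array(p)))
E
```

```text
[119.03239145 167.35172511]
[424.04817941 142.05330047]
[73.52002938  3.74675888]
```

View pics/w8.png

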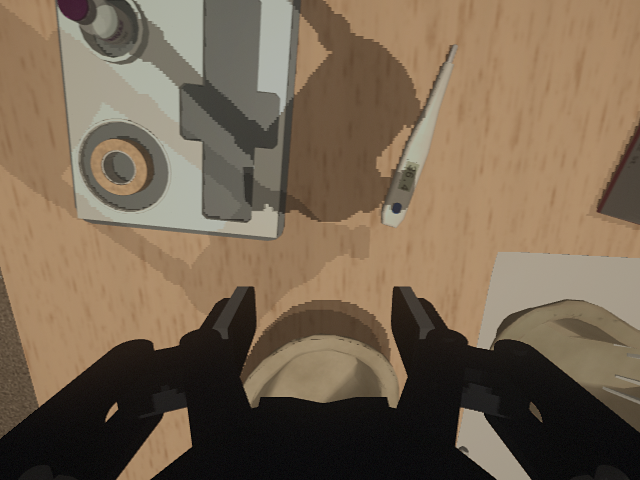

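The narrow roll lies flat in the round well (121,167). The thermometer runs from its tail at (393,225) to its probe tip at (455,46).

```bash
python3 - <<'E'
from h import *
c=cam("wrist"); b=blob(c,(0,0,100),(179,75,255),(370,35,470,235)); print(rect(c,b,.010),rect(c,b,.005)); e=(cast(c,[(393,225),(455,46)],.006)*1000); print(e,e.mean(0),np.linalg.norm(e[1]-e[0]),np.degrees(np.arctan2(*(e[1]-e[0])[::-1])))
P=pose(); m=np.r_[.6065,-.307,0]; print(P[:3,3],P[:3,:3].T@(m-P[:3,3]))
E
```

```text
[604.5, -306.7, 136.5, 18.6, 72.4] [605.9, -306.7, 139.0, 18.9, 72.4]
[[ 584.96195888 -371.69996843]
 [ 621.23963139 -240.73567512]] [ 603.10079513 -306.21782178] 135.89597361004667 74.51703959716373
[ 0.52551787 -0.37500066  0.12438286] [0.06777848 0.08127942 0.1243102 ]
```

{"api": "hand_motion", "payload": {
  "plan": [
    [[0.026,0.03,0,0],[0.026,0.03,0,0],[0.016,0.02,0,0],[0,0,0.03,0.1],[0,0,0.03,0.1]]
  ],
  "finger_gap": 0.05
}}

```text
clock: 20.27
position: [0.6069, -0.3072, 0.067]
ee_rot: [0.002, 0.775, 0.632, 0.001]
contact_force: [-0.5, -0.1, -0.5]
width: 0.0501
gripper_force: 0.0
```

{"api": "hand_motion", "payload": {
  "plan": [
    [[0,0,0.02,0.104],[0,0,0,0],[0,0,0,0],[0,0,0,0]]
  ]
}}

```text
clock: 20.6
position: [0.6055, -0.3084, 0.0468]
ee_rot: [0.001, 0.806, 0.592, 0.0]
contact_force: [0.4, -0.7, -0.0]
width: 0.0499
gripper_force: 0.0
```

```bash
python3 -c "
from h import *
P=pose(); print(P[:3,:3].T@(np.array([.606,-.307,-.007])-P[:3,3]),np.degrees(np.arctan2(P[1,0],P[0,0])))"
```

```text
[ 1.47439398e-03 -5.88271743e-05  5.38047059e-02] 72.65721389691295
```

{"api": "hand_motion", "payload": {
  "plan": [
    [[0.001,0,0.03,0],[0,0,0.02,0],[0,0,0.003,0],[0,0,0,0],[0,0,0,0]]
  ]
}}

```text
clock: 21.02
position: [0.6069, -0.3075, -0.0056]
ee_rot: [0.002, 0.806, 0.592, 0.001]
contact_force: [-0.3, 0.2, 0.5]
width: 0.0498
gripper_force: 0.0
```

{"api": "hand_motion", "payload": {
  "plan": [
    [[0,0,0,0],[0,0,0,0],[0,0,0,0],[0,0,0,0],[0,0,0,0]]
  ],
  "finger_gap": 0.0,
  "grip_force": 30
}}

```text
clock: 21.43
position: [0.6067, -0.3071, -0.0059]
ee_rot: [0.001, 0.806, 0.592, 0.0]
contact_force: [-0.5, 0.9, 6.5]
width: 0.0158
gripper_force: 29.3
```

{"api": "hand_motion", "payload": {
  "plan": [
    [[0,0,0,0],[0,0,-0.02,0],[0,0,-0.03,0],[0,0,-0.03,0],[0,0,-0.03,0]]
  ]
}}

```text
clock: 21.85
position: [0.6054, -0.3062, 0.1033]
ee_rot: [-0.0, 0.806, 0.592, -0.0]
contact_force: [1.0, -0.0, 0.0]
width: 0.0156
gripper_force: 29.3
```

{"api": "hand_motion", "payload": {
  "plan": [
    [[0,0,-0.03,-0.116],[0,0,-0.03,-0.116],[0,0,0,-0.116],[0,0,0,-0.117],[0,0,0,0]]
  ]
}}

```text
clock: 22.27
position: [0.606, -0.3065, 0.1634]
ee_rot: [0.001, 0.647, 0.762, 0.0]
contact_force: [-0.3, -0.3, -0.6]
width: 0.0154
gripper_force: 29.3
```

{"api": "hand_motion", "payload": {
  "plan": [
    [[0.035,-0.008,0,0],[0.035,-0.008,0,0],[0.035,-0.008,0,0],[0.035,-0.008,0,0],[0.035,-0.008,0,0]]
  ]
}}

```text
clock: 22.68
position: [0.537, -0.1386, 0.1617]
ee_rot: [-0.001, 0.649, 0.76, -0.0]
contact_force: [1.0, -0.5, 0.4]
width: 0.0157
gripper_force: 29.3
```

{"api": "hand_motion", "payload": {
  "plan": [
    [[0.035,-0.008,0,0],[0.035,-0.008,0,0],[0.035,-0.008,0,0],[0.035,-0.008,0,0],[0.035,-0.008,0,0]]
  ]
}}

```text
clock: 23.1
position: [0.4694, 0.0276, 0.162]
ee_rot: [-0.0, 0.649, 0.76, -0.0]
contact_force: [1.4, 0.4, 0.4]
width: 0.0154
gripper_force: 29.3
```

{"api": "hand_motion", "payload": {
  "plan": [
    [[0.035,-0.008,0,0],[0.035,-0.008,0,0],[0,0,0,0],[0,0,0,0],[0,0,0,0]]
  ]
}}

```text
clock: 23.52
position: [0.4438, 0.0925, 0.1623]
ee_rot: [0.0, 0.648, 0.761, -0.0]
contact_force: [-0.3, -0.0, -1.4]
width: 0.0155
gripper_force: 29.3
```

```bash
python3 - <<'E'
from h import *
import pickle
c=cam("wrist","w9"); pickle.dump(c,open("w9.pkl","wb")); P=pose(); print(np.degrees(np.arctan2(P[1,0],P[0,0])))
E
```

```text
99.1384572290742
```

View pics/w9.png

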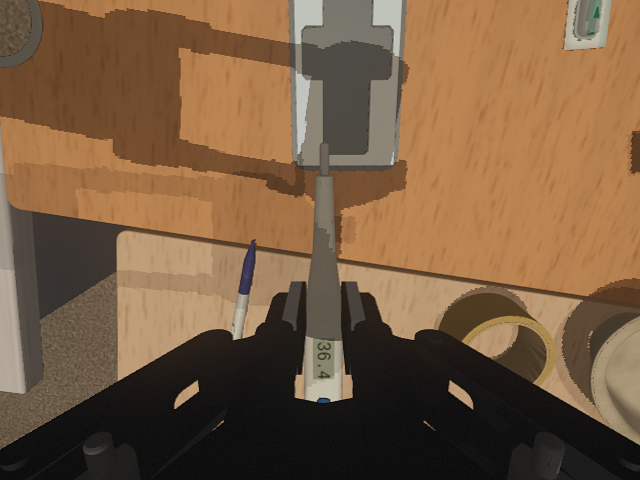

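The long tray is aligned with the tool: its scoops span u 302–393 and v 25–80 (centre (347,52)), and the near groove end is at v 154. The thermometer is held straight, probe forward at (324,145).

```bash
python3 - <<'E'
from h import *
import pickle
c=pickle.load(open("w9.pkl","rb"))
f=lambda p,z:(cast(c,p,z)*1000).round(1)
s=f([(302,52),(393,52),(347.5,25),(347.5,80),(324,152),(369,155)],.006); print(s.tolist()); m=s[:2].mean(0); e=s[4:].mean(0); print("scoop",m,s[2:4].mean(0),"groove end",e,np.linalg.norm(e-m),np.degrees(np.arctan2(*(m-e)[::-1])))
t=f([(292,163),(396,166),(400,100),(295,100)],.006); print("flange",t.tolist(),np.linalg.norm(t[1]-t[0]))
T=c[2]; print(px(c,np.array([.4400,.236,.003])))
E
```

```text
[[405.4, 226.5], [478.4, 238.4], [438.4, 251.5], [445.6, 211.9], [435.8, 151.6], [475.2, 155.4]]
scoop [441.9  232.45] [442.  231.7] groove end [455.5 153.5] 80.11281108536886 99.77390094596299
flange [[409.4, 137.7], [500.7, 149.9], [492.0, 203.8], [404.8, 189.6]] 92.11150851006623
[345.77089647  47.69269216]
```

{"api": "hand_motion", "payload": {
  "plan": [
    [[0.035,0.005,0,0],[0.035,0.005,0,0],[0.035,0.005,0,0],[0.032,0.005,0,0],[0,0,0.03,0]]
  ]
}}

```text
clock: 23.98
position: [0.4476, 0.2368, 0.1367]
ee_rot: [0.002, 0.648, 0.762, 0.007]
contact_force: [2.0, 0.6, 0.2]
width: 0.0158
gripper_force: 29.3
```

{"api": "hand_motion", "payload": {
  "plan": [
    [[0,0,0.04,0],[0,0,0.04,0],[0,0,0,0],[0,0,0,0],[0,0,0,0]]
  ]
}}

```text
clock: 24.4
position: [0.4435, 0.2308, 0.0536]
ee_rot: [0.001, 0.649, 0.761, 0.001]
contact_force: [0.2, -1.0, -0.1]
width: 0.0158
gripper_force: 29.5
```

{"api": "hand_motion", "payload": {
  "plan": [
    [[0,0,0,0],[0,0,0,0]]
  ]
}}

```text
clock: 24.57
position: [0.4437, 0.2314, 0.0547]
ee_rot: [0.001, 0.648, 0.761, 0.002]
contact_force: [-0.4, -1.1, 0.5]
width: 0.0156
gripper_force: 29.5
```

```bash
python3 -c "
from h import *
P=pose(); print(P[:3,:3].T@(np.array([.442,.232,-.003])-P[:3,3]),np.degrees(np.arctan2(P[1,0],P[0,0])))"
```

```text
[ 0.00080701 -0.00184357  0.05767004] 99.16718684562626
```

{"api": "hand_motion", "payload": {
  "plan": [
    [[0.001,-0.0015,0.02,0],[0,0,0.02,0],[0,0,0.01,0],[0,0,0,0],[0,0,0,0]]
  ]
}}

```text
clock: 24.98
position: [0.4406, 0.232, 0.0033]
ee_rot: [0.0, 0.648, 0.762, 0.001]
contact_force: [-0.2, -0.1, -0.1]
width: 0.0154
gripper_force: 29.5
```

{"api": "hand_motion", "payload": {
  "plan": [
    [[0,0,0.004,0],[0,0,0,0],[0,0,0.003,0],[0,0,0,0],[0,0,0,0]]
  ]
}}

```text
clock: 25.4
position: [0.4409, 0.2323, -0.0032]
ee_rot: [0.001, 0.648, 0.762, 0.001]
contact_force: [0.0, -0.1, 8.4]
width: 0.0158
gripper_force: 31.3
```

{"api": "hand_motion", "payload": {
  "plan": [
    [[0,0,0,0],[0,0,0,0],[0,0,0,0]]
  ],
  "finger_gap": 0.034
}}

```text
clock: 25.65
position: [0.4399, 0.2319, -0.0045]
ee_rot: [0.0, 0.648, 0.762, 0.0]
contact_force: [-0.6, -0.5, -0.4]
width: 0.0339
gripper_force: 0.0
```

{"api": "hand_motion", "payload": {
  "plan": [
    [[0,0,-0.02,0],[0,0,-0.03,0],[0,0,-0.04,0],[0,0,-0.04,0],[-0.01,0.03,0,0]]
  ]
}}

```text
clock: 26.07
position: [0.4702, 0.2288, 0.1327]
ee_rot: [0.001, 0.647, 0.762, 0.004]
contact_force: [1.3, 0.6, 1.0]
width: 0.0341
gripper_force: 0.0
```

{"api": "hand_motion", "payload": {
  "plan": [
    [[-0.01,0.038,0,0],[-0.01,0.038,0,0],[-0.01,0.035,0,0],[0,0,0,0],[0,0,0,0]]
  ],
  "finger_gap": 0.05
}}

```text
clock: 26.48
position: [0.5869, 0.2144, 0.1243]
ee_rot: [-0.0, 0.649, 0.761, -0.0]
contact_force: [-0.4, 0.6, -0.7]
width: 0.05
gripper_force: 0.0
```

```bash
python3 - <<'E'
from h import *
import pickle
c=cam("wrist","w10"); pickle.dump(c,open("w10.pkl","wb")); 
E
```

```text
(no output)
```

View pics/w10.png

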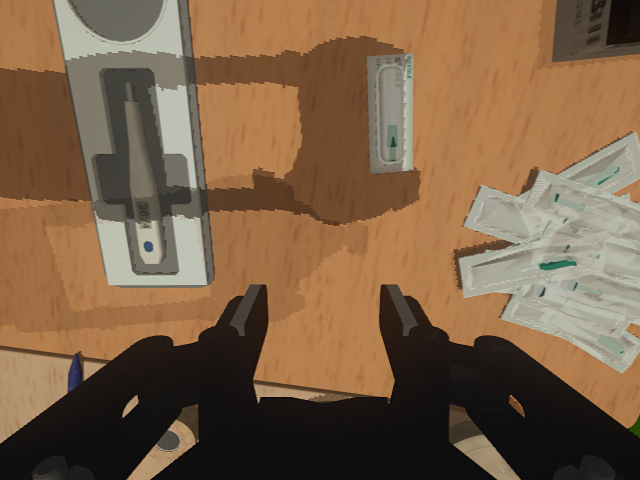

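The thermometer lies flat in its groove, with its ends at (150,262) and (127,85). The needle pack sits at (368–414, 53–173).

```bash
python3 - <<'E'
from h import *
import pickle
c=pickle.load(open("w10.pkl","rb")); b=blob(c,(0,0,60),(179,75,255),(355,40,425,185)); print(rect(c,b,.001),rect(c,b,.005))
e=cast(c,[(390.5,54.5),(392,172)],.002)*1000; d=e[0]-e[1]; print(e,e.mean(0),np.linalg.norm(d),np.degrees(np.arctan2(d[1],d[0])))
e=cast(c,[(393,113)],.01)*1000; print("tray mid",e)
t=cast(c,[(150,262),(127,85)],.008)*1000; print("th",t,t.mean(0)); P=pose(); print(P[:3,:3].T@(np.array([.6175,.309,0])-P[:3,3]),np.degrees(np.arctan2(P[1,0],P[0,0])))
E
```

```text
[623.7, 309.2, 84.4, 33.6, -76.7] [623.0, 308.8, 83.2, 33.1, -76.7]
[[615.10445569 350.04787397]
 [634.18252682 268.10482868]] [624.64349125 309.07635132] 84.13462705754597 103.10618651342465
tray mid [[624.07473241 310.50767198]]
th [[449.19514658 163.5789795 ]
 [429.79879768 298.62516885]] [439.49697213 231.10207417]
[0.08801314 0.04740611 0.12416328] 99.173356599805
```

{"api": "hand_motion", "payload": {
  "plan": [
    [[0.029,0.018,0,0],[0.029,0.018,0,0],[0.029,0.0176,0,0],[0,0,0.03,-0.07],[0,0,0.03,0]]
  ]
}}

```text
clock: 26.95
position: [0.6249, 0.3126, 0.0669]
ee_rot: [0.001, 0.619, 0.786, 0.002]
contact_force: [-0.2, 0.0, -1.1]
width: 0.0499
gripper_force: 0.0
```

{"api": "hand_motion", "payload": {
  "plan": [
    [[0,0,0.02,0],[0,0,0,0],[0,0,0,0],[0,0,0,0]]
  ]
}}

```text
clock: 27.28
position: [0.6245, 0.3099, 0.0469]
ee_rot: [0.0, 0.621, 0.784, 0.001]
contact_force: [-0.0, -0.4, 0.5]
width: 0.05
gripper_force: 0.0
```

```bash
python3 -c "
from h import *
P=pose(); print(P[:3,:3].T@(np.array([.6238,.3092,-.003])-P[:3,3]),np.degrees(np.arctan2(P[1,0],P[0,0])))"
```

```text
[-0.00053882 -0.00094357  0.04987957] 103.25945860316926
```

{"api": "hand_motion", "payload": {
  "plan": [
    [[0,-0.001,0.03,0],[0,0,0.02,0],[0,0,0,0],[0,0,0,0],[0,0,0,0]]
  ]
}}

```text
clock: 27.7
position: [0.6251, 0.3098, -0.0022]
ee_rot: [0.001, 0.621, 0.784, 0.002]
contact_force: [0.2, 0.7, 0.4]
width: 0.0504
gripper_force: 0.0
```

{"api": "hand_motion", "payload": {
  "plan": [
    [[0,0,0,0],[0,0,0,0],[0,0,0,0],[0,0,0,0],[0,0,0,0]]
  ],
  "finger_gap": 0.0,
  "grip_force": 30
}}

```text
clock: 28.12
position: [0.6245, 0.3096, -0.0028]
ee_rot: [0.001, 0.621, 0.784, 0.001]
contact_force: [-0.5, -0.2, 5.8]
width: 0.0175
gripper_force: 29.3
```

{"api": "hand_motion", "payload": {
  "plan": [
    [[0,0,0,0],[0,0,-0.02,0],[0,0,-0.03,0],[0,0,-0.03,0],[0,0,-0.03,0]]
  ]
}}

```text
clock: 28.53
position: [0.6231, 0.3091, 0.1064]
ee_rot: [-0.0, 0.621, 0.784, -0.0]
contact_force: [-0.1, 0.1, -0.4]
width: 0.0176
gripper_force: 29.3
```

{"api": "hand_motion", "payload": {
  "plan": [
    [[0,0,-0.03,0.111],[0,0,0,0.111],[0,0,0,0.111],[0,0,0,0],[-0.03,-0.005,0,0]]
  ]
}}

```text
clock: 28.95
position: [0.6166, 0.2842, 0.1351]
ee_rot: [-0.001, 0.74, 0.672, 0.002]
contact_force: [1.6, -0.2, -0.3]
width: 0.0173
gripper_force: 29.3
```

{"api": "hand_motion", "payload": {
  "plan": [
    [[-0.038,-0.006,0,0],[-0.038,-0.006,0,0],[-0.038,-0.006,0,0],[-0.038,-0.006,0,0],[-0.038,-0.006,0,0]]
  ]
}}

```text
clock: 29.37
position: [0.565, 0.0924, 0.1349]
ee_rot: [-0.0, 0.741, 0.672, -0.0]
contact_force: [-0.8, -0.5, 0.5]
width: 0.0176
gripper_force: 29.3
```

{"api": "hand_motion", "payload": {
  "plan": [
    [[-0.038,-0.006,0,0],[-0.038,-0.006,0,0],[-0.038,-0.006,0,0],[-0.038,-0.006,0,0],[-0.038,-0.006,0,0]]
  ]
}}

```text
clock: 29.78
position: [0.5159, -0.0935, 0.1351]
ee_rot: [-0.0, 0.741, 0.671, -0.0]
contact_force: [0.9, 0.3, 0.1]
width: 0.0175
gripper_force: 29.3
```

{"api": "hand_motion", "payload": {
  "plan": [
    [[-0.038,-0.006,0,0],[-0.038,-0.006,0,0],[-0.038,-0.006,0,0],[-0.038,-0.006,0,0],[-0.038,-0.006,0,0]]
  ]
}}

```text
clock: 30.2
position: [0.4667, -0.2795, 0.1351]
ee_rot: [-0.0, 0.741, 0.671, 0.0]
contact_force: [0.4, -0.4, -0.1]
width: 0.0177
gripper_force: 29.3
```

{"api": "hand_motion", "payload": {
  "plan": [
    [[0,0,0,0],[0,0,0,0],[0,0,0,0]]
  ]
}}

```text
clock: 30.45
position: [0.4674, -0.2774, 0.1349]
ee_rot: [-0.001, 0.742, 0.67, 0.0]
contact_force: [-0.0, 0.0, 0.1]
width: 0.0174
gripper_force: 29.3
```

```bash
python3 -c "
from h import *
P=pose(); print(P[:3,:3].T@(np.array([.462,-.2865,.0002])-P[:3,3]),np.degrees(np.arctan2(P[1,0],P[0,0])))"
```

```text
[-0.00981144 -0.0043005   0.13464421] 84.18573313604527
```

{"api": "hand_motion", "payload": {
  "plan": [
    [[-0.0098,-0.0043,0.03,0],[0,0,0.04,0],[0,0,0.03,0],[0,0,0,0],[0,0,0,0]]
  ]
}}

```text
clock: 30.87
position: [0.4619, -0.2849, 0.0343]
ee_rot: [-0.002, 0.741, 0.671, -0.0]
contact_force: [0.3, 0.2, 1.1]
width: 0.0174
gripper_force: 29.4
```

{"api": "hand_motion", "payload": {
  "plan": [
    [[0,0,0.02,0],[0,0,0.006,0],[0,0,0,0],[0,0,0,0]]
  ]
}}

```text
clock: 31.2
position: [0.4635, -0.2874, 0.0107]
ee_rot: [0.001, 0.742, 0.671, 0.0]
contact_force: [0.7, -0.1, 0.4]
width: 0.0177
gripper_force: 29.4
```

```bash
python3 -c "
from h import *
P=pose(); print(P[:3,:3].T@(np.array([.462,-.2865,.0002])-P[:3,3]))"
```

```text
[ 0.00072983 -0.00155086  0.01051726]
```

{"api": "hand_motion", "payload": {
  "plan": [
    [[0,-0.001,0.006,0],[0,0,0.003,0],[0,0,0,0],[0,0,0,0]]
  ]
}}

```text
clock: 31.53
position: [0.4615, -0.2872, 0.0005]
ee_rot: [0.0, 0.742, 0.67, 0.0]
contact_force: [0.7, -0.3, -1.0]
width: 0.0176
gripper_force: 29.4
```

{"api": "hand_motion", "payload": {
  "plan": [
    [[0,0,0.0015,0],[0,0,0,0],[0,0,0,0]]
  ]
}}

```text
clock: 31.78
position: [0.4617, -0.2874, 0.0002]
ee_rot: [0.0, 0.742, 0.67, 0.0]
contact_force: [-1.3, 1.4, 8.1]
width: 0.0176
gripper_force: 32.5
```

{"api": "hand_motion", "payload": {
  "plan": [
    [[0,0,0,0],[0,0,0,0],[0,0,0,0]]
  ],
  "finger_gap": 0.036
}}

```text
clock: 32.03
position: [0.4616, -0.2873, -0.0012]
ee_rot: [0.0, 0.742, 0.67, 0.0]
contact_force: [0.4, 0.5, 0.4]
width: 0.0359
gripper_force: 0.0
```

{"api": "hand_motion", "payload": {
  "plan": [
    [[0,0,-0.02,0],[0,0,-0.03,0],[0,0,-0.04,0],[0,0,-0.04,-0.1],[0.035,0.002,0,0]]
  ]
}}

```text
clock: 32.45
position: [0.4695, -0.2607, 0.1366]
ee_rot: [0.01, 0.708, 0.706, 0.0]
contact_force: [1.8, -0.4, 0.3]
width: 0.036
gripper_force: 0.0
```

{"api": "hand_motion", "payload": {
  "plan": [
    [[0.035,0.002,0,0],[0.035,0.002,0,0],[0.035,0.002,0,0],[0.035,0.002,0,0],[0.035,0.002,0,0]]
  ],
  "finger_gap": 0.075
}}

```text
clock: 32.87
position: [0.4737, -0.0757, 0.1288]
ee_rot: [-0.0, 0.708, 0.706, 0.0]
contact_force: [1.8, -0.1, 0.5]
width: 0.0751
gripper_force: 0.0
```

{"api": "hand_motion", "payload": {
  "plan": [
    [[0.03,0.002,0,0],[0,0,0,0],[0,0,0,0],[0,0,0,0]]
  ]
}}

```text
clock: 33.2
position: [0.4761, -0.0475, 0.1288]
ee_rot: [0.0, 0.708, 0.707, -0.0]
contact_force: [-0.7, -0.5, -0.3]
width: 0.0752
gripper_force: 0.0
```

```bash
python3 roll.py .477 -.003 .025 .026
python3 - <<'E'
from h import *
w=cam("wrist"); s=cam("side")[0]; u,v=px(w,np.array([.477,-.003,.025])).astype(int); y0=max(v-60,0)
a=cv2.resize(w[0][y0:y0+120,u-60:u+60],(400,400)); b=cv2.resize(s[280:390,280:460],(400,400)); print(u-60,y0)
cv2.imwrite("pics/m11.png",np.hstack([a,b])[:,:,::-1])
E
```

```text
expect 323.30961767731463 175.67719429827574 35.061848800153314
263 115Traceback (most recent call last):
  File "roll.py", line 8, in <module>
    for q in h[0][:3]: w=cast(c,q[:2]+[x0,y0],z)[0]; print(q[:2]+[x0,y0],q[2],w.round(4),"tool",(P[:3,:3].T@(np.r_[w,0]-P[:3,3]))[:2].round(4))
             ~^^^
TypeError: 'NoneType' object is not subscriptable
```

View pics/m11.png

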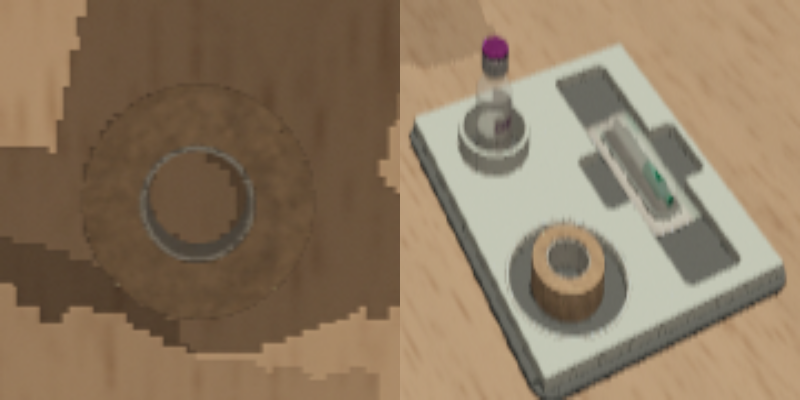

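In the square tray, the vial is upright in its collar, the pack lies in the groove and the narrow roll lies in its well. The wide roll is centred at (322.6,175), which gives (0.4765, -0.0025), as expected.

{"api": "hand_motion", "payload": {
  "plan": [
    [[0.03,0,0,0],[0.015,0.0005,0,0],[0,0,0.04,0],[0,0,0.03,0],[0,0,0,0]]
  ]
}}

```text
clock: 33.77
position: [0.4722, -0.0024, 0.0545]
ee_rot: [-0.004, 0.708, 0.706, -0.003]
contact_force: [-1.6, 0.5, -0.4]
width: 0.0748
gripper_force: 0.0
```

{"api": "hand_motion", "payload": {
  "plan": [
    [[0,0,0.02,0],[0,0,0,0],[0,0,0,0],[0,0,0,0]]
  ]
}}

```text
clock: 34.1
position: [0.4777, -0.0029, 0.0402]
ee_rot: [0.001, 0.708, 0.706, 0.001]
contact_force: [-0.4, -0.8, -0.6]
width: 0.0751
gripper_force: 0.0
```

```bash
python3 -c "
from h import *
P=pose(); print(P[:3,:3].T@(np.array([.4765,-.0025,0])-P[:3,3]))"
```

```text
[ 0.00040038 -0.00126698  0.0401524 ]
```

{"api": "hand_motion", "payload": {
  "plan": [
    [[0,-0.001,0.02,0],[0,0,0.02,0],[0,0,0,0],[0,0,0,0]]
  ]
}}

```text
clock: 34.43
position: [0.4758, -0.0024, -0.0005]
ee_rot: [0.0, 0.708, 0.706, -0.0]
contact_force: [0.2, -0.5, -0.5]
width: 0.0748
gripper_force: 0.0
```

{"api": "hand_motion", "payload": {
  "plan": [
    [[0,0,0,0],[0,0,0,0],[0,0,0,0],[0,0,0,0],[0,0,0,0]]
  ],
  "finger_gap": 0.0,
  "grip_force": 30
}}

```text
clock: 34.85
position: [0.477, -0.0024, 0.0006]
ee_rot: [0.001, 0.708, 0.706, 0.001]
contact_force: [-1.2, 0.1, 5.9]
width: 0.0496
gripper_force: 30.7
```

{"api": "hand_motion", "payload": {
  "plan": [
    [[0,0,0,0],[0,0,-0.02,0],[0,0,-0.03,0],[0,0,-0.03,0],[0,0,-0.03,0]]
  ]
}}

```text
clock: 35.27
position: [0.4755, -0.0022, 0.1109]
ee_rot: [0.0, 0.708, 0.706, 0.0]
contact_force: [0.1, -0.9, -1.1]
width: 0.0494
gripper_force: 31.8
```

{"api": "hand_motion", "payload": {
  "plan": [
    [[0.036,-0.0054,0,0],[0.036,-0.0054,0,0],[0.036,-0.0054,0,0],[0.036,-0.0054,0,0],[0.036,-0.0054,0,0]]
  ]
}}

```text
clock: 35.68
position: [0.4488, 0.1794, 0.11]
ee_rot: [0.001, 0.708, 0.706, 0.001]
contact_force: [0.5, 0.6, 1.0]
width: 0.0498
gripper_force: 31.8
```

{"api": "hand_motion", "payload": {
  "plan": [
    [[0.036,-0.0054,0,0],[0.036,-0.0054,0,0],[0,0,0,0],[0,0,0,0],[0,0,0,0]]
  ]
}}

```text
clock: 36.1
position: [0.4382, 0.2497, 0.1093]
ee_rot: [0.0, 0.707, 0.707, 0.0]
contact_force: [1.0, 0.6, 0.5]
width: 0.0498
gripper_force: 31.8
```

```bash
python3 - <<'E'
from h import *
c=cam("wrist","w12"); P=pose(); p=np.array([.421,.361,.005]); print(px(c,p), P[:3,:3].T@(p-P[:3,3]))
E
```

```text
[297.00003602  77.60782347] [ 0.11191514 -0.01764437  0.10410202]
```

View pics/w12.png

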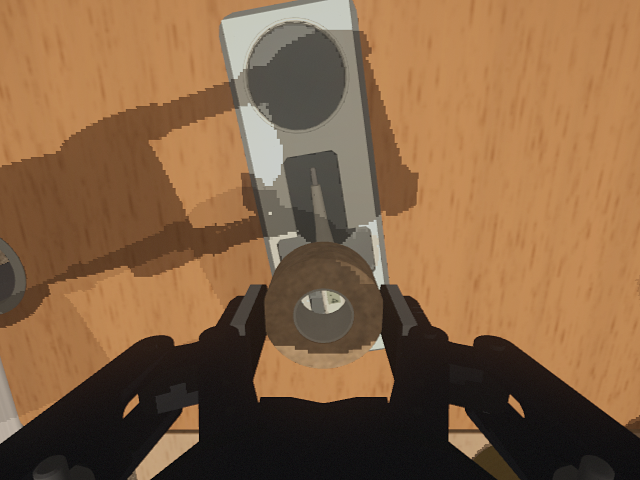

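The well is centred at (296,75), within 2–3 pixels of my prediction, and the roll is held level.

{"api": "hand_motion", "payload": {
  "plan": [
    [[0.038,-0.006,0,0],[0.038,-0.006,0,0],[0.0365,-0.006,0,0],[0,0,0.03,0],[0,0,0.03,0]]
  ]
}}

```text
clock: 36.57
position: [0.423, 0.3642, 0.0502]
ee_rot: [0.001, 0.708, 0.707, 0.003]
contact_force: [1.0, -0.5, -1.4]
width: 0.0496
gripper_force: 31.8
```

{"api": "hand_motion", "payload": {
  "plan": [
    [[0,0,0,0],[0,0,0.02,0],[0,0,0,0],[0,0,0,0],[0,0,0,0]]
  ]
}}

```text
clock: 36.98
position: [0.4217, 0.362, 0.0303]
ee_rot: [0.0, 0.708, 0.706, 0.001]
contact_force: [0.2, 0.7, 0.1]
width: 0.0497
gripper_force: 31.8
```

```bash
python3 -c "
from h import *
P=pose(); print(P[:3,:3].T@(np.array([.4205,.3618,.0036])-P[:3,3]))"
```

```text
[-0.0002144  -0.00129005  0.02670522]
```

{"api": "hand_motion", "payload": {
  "plan": [
    [[0,-0.001,0.015,0],[0,0,0.01,0],[0,0,0,0],[0,0,0,0],[0,0,0.002,0]]
  ]
}}

```text
clock: 37.4
position: [0.4201, 0.3624, 0.0032]
ee_rot: [0.0, 0.708, 0.706, 0.0]
contact_force: [-2.3, -3.4, 26.7]
width: 0.0492
gripper_force: 34.8
```

{"api": "hand_motion", "payload": {
  "plan": [
    [[0,0,0.001,0],[0,0,0,0],[0,0,0,0]]
  ]
}}

```text
clock: 37.65
position: [0.42, 0.3625, 0.0034]
ee_rot: [0.0, 0.708, 0.707, 0.001]
contact_force: [-1.9, -1.9, 13.2]
width: 0.0495
gripper_force: 33.5
```

Seated. I'll release, rise and check.

{"api": "hand_motion", "payload": {
  "plan": [
    [[0,0,0,0],[0,0,0,0],[0,0,0,0],[0,0,0,0]]
  ],
  "finger_gap": 0.075
}}

```text
clock: 37.98
position: [0.4195, 0.3624, 0.0008]
ee_rot: [0.0, 0.708, 0.706, -0.0]
contact_force: [-0.4, -0.7, -0.5]
width: 0.0742
gripper_force: 0.0
```

{"api": "hand_motion", "payload": {
  "plan": [
    [[0,0,-0.02,0],[0,0,-0.03,0],[0,0,-0.04,0],[0,0,-0.04,0],[-0.03,0,-0.02,0]]
  ]
}}

```text
clock: 38.4
position: [0.4226, 0.3374, 0.1555]
ee_rot: [0.0, 0.707, 0.707, 0.006]
contact_force: [2.2, -0.7, 1.3]
width: 0.0754
gripper_force: 0.0
```

{"api": "hand_motion", "payload": {
  "plan": [
    [[-0.035,0,0,0],[-0.035,0,0,0],[-0.035,0,0,0],[0,0,0,0],[0,0,0,0]]
  ]
}}

```text
clock: 38.82
position: [0.4192, 0.2262, 0.1508]
ee_rot: [-0.0, 0.709, 0.705, 0.0]
contact_force: [0.4, 1.7, -0.0]
width: 0.0751
gripper_force: 0.0
```

```bash
python3 - <<'E'
from h import *
w=cam("wrist"); s=cam("side"); c=cam("scene"); a=cv2.resize(w[0],(533,400)); b=cv2.resize(s[0][180:300,170:290],(260,200)); d=cv2.resize(c[0][280:430,160:330],(260,200))
cv2.imwrite("pics/m13.png",np.hstack([a,np.vstack([b,d])])[:,:,::-1])
print(px(w,np.array([.4205,.3618,.028])),(cast(c,[(402,266),(359,296)],.01)*1000).round())
E
```

```text
[323.20823611  45.39361458] [[365. -66.]
 [375.  56.]]
```

View pics/m13.png

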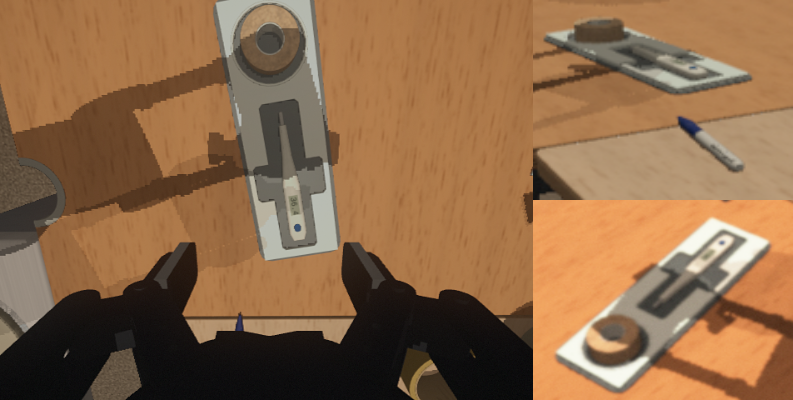

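The wide roll sits flat in its well (composite (269,40)) and the thermometer lies flat in its groove (from (297,228) to (283,112)). The arm is clear of everything, so I'm handing in.

{"api": "hand_motion", "payload": {
  "plan": [
    [[0,0,0,0],[0,0,0,0],[0,0,0,0]]
  ]
}}

```text
clock: 39.22
position: [0.4192, 0.2282, 0.1506]
ee_rot: [-0.0, 0.707, 0.707, -0.0]
contact_force: [-0.3, 0.8, -0.4]
width: 0.0748
gripper_force: 0.0
```

```bash
python3 -c "
from rig import manip
print(manip.sign_off())"
```

```text
the job is handed in; nothing more can be done
None
```

Both kits are made up and handed in at about 39 s of the 120 s: in the last camera views all five items were in their recesses, the vial stayed upright, and the pen and packing tape were never touched; sign-off returned no verdict.

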